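# Weed out the empty seed jars and shut the propagator

### The arm

A 7-joint arm with a two-finger parallel gripper is mounted at the origin on the work surface. World frame = base frame: x ahead of the robot, y to its left, z up, the work surface at z = 0. Lengths are in m, angles in rad, forces in N, time in s.
With the tool pointing down it reaches from about 0.35 to 0.9 m from the base axis. Payload 8.1 kg.
Tool frame: the origin (TCP) lies on the centre line of the jaws, within the pads' length; the fingertips stand 17 mm ahead of it and the grasp point (between the pads) lies 2 mm behind it; z points along the fingers, y is the direction in which the jaws open and shut (so a half turn about z gives the same grasp; the last joint's range is limited). The gripper opens to 92 mm and grips with 3 to 60 N. Pads are 19 mm wide; open, the fingers measure 130 mm over their backs; the gripper's body (75 mm by 190 mm) begins 47 mm behind the grasp point.
Start: joints at [1.221, 0.434, 0.025, 1.573, -0.012, 1.134, -0.075], TCP at [0.153, -0.606, 0.244] pointing down, gripper open.
Joint ranges: [-2.62, 2.62], [-0.44, 2.09], [-1.27, 1.32], [0.08, 2.57], [-1.32, 4.46], [0.12, 2], [-2.74, 2.74]. Speed limits (rad/s): [2.22, 2.22, 3.01, 3.01, 3.14, 3.14, 3.14].

### API

Orientations are given as a rotation vector (axis times angle).
In Python, from cell import arm, imaging, job gives the robot as it stands.
- The arm moves only by the tool jog_arm, never from a script. Its argument "moves" is a list of rows, each an object with "fingers": the closure, from -1 (fully open) to 1 (shut); "xyz": the shift along the tool's x, y, z in cm, a list of three; "angular": the turn, a rotation vector about the tool's x, y, z in rad, a list of three. In form: [{"fingers": fingers, "xyz": [dx, dy, dz], "angular": [ax, ay, az]}, ...]. A call has 1 to 12 rows; each row is the pose to reach, as a shift and turn from the pose commanded when the call began, along the tool's axes at that moment; what a row does not reach only later rows make up. A row lasts 1/8 s, in which the tool goes at most 62.5 mm and 10.7 degrees, less where a joint would pass 70% of its speed; a pose out of reach is approached as far as the arm can. A call with a gripper value outside its range is refused whole. The fingers move at their own pace and stop on an object; "grip_force" is the grip in N (left out, the last holds). Time passes only in rows, so rows that repeat a pose let the fingers close. It gives the time, the measured TCP pose, the force and the opening at its end, in the units of the state.
- arm.observe(): the state, without advancing time (a new reading comes with each control period).
- imaging.get_image(name): name is "scene" or "top" or "wrist"; returns the picture (400x640x3 uint8, red, green, blue); there is no depth.
- imaging.camera_params(name): a dict with "fx", "fy", "cx", "cy" (pixels), "dist" ([k1, k2, p1, p2, k3] as OpenCV has them; the pictures are not rectified), "rvec" (rotation vector, rad) and "tvec" (3), from world to camera coordinates, as OpenCV has them; the wrist camera has in their place "hand_eye" (4x4, takes a point from camera to tool coordinates, whose origin is the TCP and whose axes are the flange's). Camera axes: x right, y down, z forward; pixel columns grow to the right and rows downward; lengths in m; the calibration is good to about 2 mm. A picture is of the moment at which its call begins: read the wrist's pose just before it. camera_params takes no time and is no camera call.
- job.sign_off(): hands the job in, once; it reports no verdict.
The state is a dict: "clock": time; "joints": joint angles; "dq": joint speeds; "joint_efforts": joint torques, N m; "position": TCP position; "ee_rot": TCP orientation; "force": force on the tool from outside, world axes, zero at the start; "ft_torque": the same for the moment, N m; "width": opening from 0.0 (shut) to 1.0 (fully open).
Only numpy, scipy, OpenCV 4.12 (cv2) and the standard library are available. Lean on these libraries where they do the work, as an engineer would, in place of code of your own. Each camera call takes 0.05 s, during which the arm holds its last target. There are 200 camera calls.

### The job

Sort the seed jars on the cork mat by lifting each one and feeling its weight: slide the propagator's clear cover open and stand every full (heavy) jar upright inside it, and hold the sprung flap of the reject box open while dropping each empty (light) jar through it, never letting go of a jar on top of the shut flap; let the flap shut again. When every jar is sorted, slide the cover fully closed. No full jar may go into the reject box, and leave the cups, pots, bottles and tools around where they are.

Things in the scene. Friction and masses are not known exactly. Their poses are not given: they have to be found in the camera images.
- mat: cork mat 320 x 200 mm, 4 mm thick, lying fixed on the sill; the jars start upright on it in up to two columns of three (about 105 mm apart along its x, 90 mm apart along its y). Origin: centre of its underside; x along its long side, z up
- propagator: fixed black open-topped planter box, 250 (x) x 150 (y) x 98 mm high, walls and floor 6 mm thick (inside 238 x 138 mm), with a clear sliding cover on top. Origin: centre of its underside; x along its long side away from the robot, z up. Stands to one side of the mat, left or right
- cover (a joint): position of the clear 5 mm cover of the propagator (its top face is 105 mm above the sill), in m: 0 = fully closed, 0.20 = fully open; it slides along the propagator's +x, drags with about 1.5 N and stays where it is left. At 0.20 the propagator is uncovered from its front wall to 75 mm beyond its centre
- cover_tab (a point): centre of the upright green tab on the cover by which it is slid: 12 mm thick along the propagator's x, 70 mm wide along its y, 40 mm high (20 mm above and below this point); clear all round for fingers
- reject_box: fixed closed grey box, 300 (x) x 220 (y) x 200 mm high, that hides the reject bin; on the other side of the mat from the propagator. Origin: centre of its underside; x away from the robot, z up. The slot in its top is 105 mm long in x (from 110 mm before the centre to 5 mm before it) and 152 mm wide in y, closed by an orange flap. Inside, a ramp under the slot leads things away towards +x
- slot (a point): centre of the slot, at the level of the reject box's top face (57.5 mm before the box's centre); its axes are the box's
- flap (a joint): angle of the orange flap in the slot, rad: 0 = shut (level), up to 1.45 = hanging down. It is hinged along the slot's edge nearest the robot (box -x side), is 102 mm long, swings down into the box, and a spring (0.15 N m at shut to 0.22 N m fully open) shuts it again: an empty jar laid on it does not open it. It can be pushed down with the held jar, fingers following into the slot, and is then kept open by the fingers while the jar is let go
- jar_a_mid (a point): closed opaque jar, white with a green band and red lid, a plain cylinder 52 mm in diameter and 80 mm high; the point is its centre, 40 mm above its underside, z along its axis. Bottom-heavy (centre of mass about 23 mm up). May be absent. All jars look alike: full ones weigh about 380 g (330 to 435), empty ones about 60 g (50 to 70); only lifting tells which, and the letters mean nothing
- jar_b_mid (a point): closed opaque jar, white with a green band and red lid, a plain cylinder 52 mm in diameter and 80 mm high; the point is its centre, 40 mm above its underside, z along its axis. Bottom-heavy (centre of mass about 23 mm up). May be absent. All jars look alike: full ones weigh about 380 g (330 to 435), empty ones about 60 g (50 to 70); only lifting tells which, and the letters mean nothing
- jar_c_mid (a point): closed opaque jar, white with a green band and red lid, a plain cylinder 52 mm in diameter and 80 mm high; the point is its centre, 40 mm above its underside, z along its axis. Bottom-heavy (centre of mass about 23 mm up). May be absent. All jars look alike: full ones weigh about 380 g (330 to 435), empty ones about 60 g (50 to 70); only lifting tells which, and the letters mean nothing
- jar_d_mid (a point): closed opaque jar, white with a green band and red lid, a plain cylinder 52 mm in diameter and 80 mm high; the point is its centre, 40 mm above its underside, z along its axis. Bottom-heavy (centre of mass about 23 mm up). May be absent. All jars look alike: full ones weigh about 380 g (330 to 435), empty ones about 60 g (50 to 70); only lifting tells which, and the letters mean nothing
- jar_e_mid (a point): closed opaque jar, white with a green band and red lid, a plain cylinder 52 mm in diameter and 80 mm high; the point is its centre, 40 mm above its underside, z along its axis. Bottom-heavy (centre of mass about 23 mm up). May be absent. All jars look alike: full ones weigh about 380 g (330 to 435), empty ones about 60 g (50 to 70); only lifting tells which, and the letters mean nothing
- jar_f_mid (a point): closed opaque jar, white with a green band and red lid, a plain cylinder 52 mm in diameter and 80 mm high; the point is its centre, 40 mm above its underside, z along its axis. Bottom-heavy (centre of mass about 23 mm up). May be absent. All jars look alike: full ones weigh about 380 g (330 to 435), empty ones about 60 g (50 to 70); only lifting tells which, and the letters mean nothing
- yellow_cup: yellow plastic cup, 76 mm wide, 85 mm high, open on top; a bystander, leave it where it stands. Origin: centre of its underside
- green_cup: green glass cup, 76 mm wide, 80 mm high; a bystander, leave it where it stands. Origin: centre of its underside
- glass_jar: clear glass jar with metal cap, 72 mm wide, 90 mm high; a bystander, leave it where it stands. Origin: centre of its underside
- water_bottle: clear bottle with blue cap, 66 mm wide, 190 mm high; a bystander, leave it where it stands. Origin: centre of its underside
- clay_pot: small terracotta pot, 92 mm wide, 80 mm high; a bystander, leave it where it stands. Origin: centre of its underside
Not all that is in view belongs to the job. What is shaped like the part that bears jar_c_mid but blue or purple is not meant.

How it is judged:
On the way, in this order (a step that is already met when the one before it is completed fails the run):
1. the propagator's cover is slid open (value of joint cover above 0.1 m), for 0.2 s.
2. every full jar stands in the propagator and every empty jar lies in the reject box (((x of jar_a_mid in the frame of propagator between -0.119 and 0.119 m and y of jar_a_mid in the frame of propagator between -0.069 and 0.069 m and z of jar_a_mid in the frame of propagator between 0 and 0.065 m and angle between jar_a_mid's own z axis and vertical below 0.2 rad and contact force between jar_a and propagator above 2 N) or (x of jar_a_mid in the frame of reject_box between -0.145 and 0.145 m and y of jar_a_mid in the frame of reject_box between -0.105 and 0.105 m and z of jar_a_mid in the frame of reject_box between 0 and 0.14 m)) and ((x of jar_b_mid in the frame of propagator between -0.119 and 0.119 m and y of jar_b_mid in the frame of propagator between -0.069 and 0.069 m and z of jar_b_mid in the frame of propagator between 0 and 0.065 m and angle between jar_b_mid's own z axis and vertical below 0.2 rad and contact force between jar_b and propagator above 2 N) or (x of jar_b_mid in the frame of reject_box between -0.145 and 0.145 m and y of jar_b_mid in the frame of reject_box between -0.105 and 0.105 m and z of jar_b_mid in the frame of reject_box between 0 and 0.14 m)) and ((x of jar_c_mid in the frame of propagator between -0.119 and 0.119 m and y of jar_c_mid in the frame of propagator between -0.069 and 0.069 m and z of jar_c_mid in the frame of propagator between 0 and 0.065 m and angle between jar_c_mid's own z axis and vertical below 0.2 rad and contact force between jar_c and propagator above 2 N) or (x of jar_c_mid in the frame of reject_box between -0.145 and 0.145 m and y of jar_c_mid in the frame of reject_box between -0.105 and 0.105 m and z of jar_c_mid in the frame of reject_box between 0 and 0.14 m)) and ((x of jar_d_mid in the frame of propagator between -0.119 and 0.119 m and y of jar_d_mid in the frame of propagator between -0.069 and 0.069 m and z of jar_d_mid in the frame of propagator between 0 and 0.065 m and angle between jar_d_mid's own z axis and vertical below 0.2 rad and contact force between jar_d and propagator above 2 N) or (x of jar_d_mid in the frame of reject_box between -0.145 and 0.145 m and y of jar_d_mid in the frame of reject_box between -0.105 and 0.105 m and z of jar_d_mid in the frame of reject_box between 0 and 0.14 m)) and ((x of jar_e_mid in the frame of propagator between -0.119 and 0.119 m and y of jar_e_mid in the frame of propagator between -0.069 and 0.069 m and z of jar_e_mid in the frame of propagator between 0 and 0.065 m and angle between jar_e_mid's own z axis and vertical below 0.2 rad and contact force between jar_e and propagator above 2 N) or (x of jar_e_mid in the frame of reject_box between -0.145 and 0.145 m and y of jar_e_mid in the frame of reject_box between -0.105 and 0.105 m and z of jar_e_mid in the frame of reject_box between 0 and 0.14 m)) and ((x of jar_f_mid in the frame of propagator between -0.119 and 0.119 m and y of jar_f_mid in the frame of propagator between -0.069 and 0.069 m and z of jar_f_mid in the frame of propagator between 0 and 0.065 m and angle between jar_f_mid's own z axis and vertical below 0.2 rad and contact force between jar_f and propagator above 2 N) or (x of jar_f_mid in the frame of reject_box between -0.145 and 0.145 m and y of jar_f_mid in the frame of reject_box between -0.105 and 0.105 m and z of jar_f_mid in the frame of reject_box between 0 and 0.14 m)) and contact force between reject_box and anything else below 2.8 N), for 0.2 s.
At the end, for the whole second after the job is handed in: full jars stand upright (0.2 rad) on the propagator floor (each presses on it with over 2 N), empty jars lie in the reject box (its load under 2.8 N: no full jar), cover closed within 10 mm, flap shut (under 0.1 rad), jars at rest (all of step 2 and value of joint cover below 0.01 m and value of joint flap below 0.1 rad and linear speed of each of jar_a, jar_b, jar_c, jar_d, jar_e, jar_f below 0.05 m/s); the robot touches nothing.
It fails at once if a jar is left on top of the shut flap, out of the fingers' hold (value of joint flap below 0.3 rad and ((horizontal distance between jar_a_mid and slot below 0.07 m and z of jar_a_mid in the frame of slot above 0.018 m and contact force between jar_a and flap above 0.2 N and contact force between the fingers and jar_a below 0.1 N) or (horizontal distance between jar_b_mid and slot below 0.07 m and z of jar_b_mid in the frame of slot above 0.018 m and contact force between jar_b and flap above 0.2 N and contact force between the fingers and jar_b below 0.1 N) or (horizontal distance between jar_c_mid and slot below 0.07 m and z of jar_c_mid in the frame of slot above 0.018 m and contact force between jar_c and flap above 0.2 N and contact force between the fingers and jar_c below 0.1 N) or (horizontal distance between jar_d_mid and slot below 0.07 m and z of jar_d_mid in the frame of slot above 0.018 m and contact force between jar_d and flap above 0.2 N and contact force between the fingers and jar_d below 0.1 N) or (horizontal distance between jar_e_mid and slot below 0.07 m and z of jar_e_mid in the frame of slot above 0.018 m and contact force between jar_e and flap above 0.2 N and contact force between the fingers and jar_e below 0.1 N) or (horizontal distance between jar_f_mid and slot below 0.07 m and z of jar_f_mid in the frame of slot above 0.018 m and contact force between jar_f and flap above 0.2 N and contact force between the fingers and jar_f below 0.1 N))).
It fails at once if a bystander is shifted by more than 50 mm (distance of any of yellow_cup, green_cup, glass_jar, water_bottle, clay_pot from where it was at the start of the episode above 0.05 m).
Of jar_a, jar_b, jar_c, jar_d, jar_e, jar_f only 4 to 5 are there at a start; the rules pass over those that are not, and their reading is None.
At some moment in a run one of jar_a, jar_b, jar_c, jar_d, jar_e, jar_f may be knocked a few centimetres aside while the robot is not near it.
It also fails if it takes over 210 s, if anything falls off the work surface, if the arm or the gripper's body presses on something with over 40 N, if the wrist force passes 120 N, or if a joint passes its speed limit or range.

## Working session

There is one attempt and no reset: what is moved stays moved. The work goes in short steps, Python scripts to look and compute and a tool call to move; the robot and the scene stay as the last step left them, time stands still between calls to the robot, and variables do not carry over. Pictures are saved under pics/ and viewed, about 12 in all and at most 16, crops included, and the job is handed in when it is done.

Besides the shell and the picture viewer there is one more tool, called after "Request:" as name(argument=value, ...) on one line, values as JSON. jog_arm: Moves the arm, as the interface text tells. Its arguments: {"type":"object","properties":{"moves":{"type":"array"},"grip_force":{"type":"number"}},"required":["moves"]}

```bash
ls; mkdir -p pics; python3 - <<'E'
from cell import arm, imaging, job
import cv2,json
print(arm.observe())
for n in("scene","top","wrist"):
    im=imaging.get_image(n); cv2.imwrite(f"pics/{n}0.png",im[:,:,::-1]); print(n,imaging.camera_params(n))
E
```

```text
pics
{'clock': 0.0, 'joints': array([ 1.2214008 ,  0.43519316,  0.02500454,  1.57406735, -0.01157772,
        1.1339923 , -0.07510936]), 'dq': array([-0.00143793, -0.00176303,  0.00039672, -0.00196802,  0.0009043 ,
       -0.00023346, -0.00198417]), 'joint_efforts': array([-9.40286809e-04, -6.67860103e+01,  9.84364562e-01, -3.14469230e+01,
       -6.06269413e-02,  4.26395237e-02,  9.55067731e-05]), 'position': array([ 0.15249604, -0.60563024,  0.24297536]), 'ee_rot': array([-3.11626101e+00, -3.86348268e-01,  5.57285394e-04]), 'force': array([0.17302499, 0.08635384, 0.99607584]), 'ft_torque': array([0.04038845, 0.00385973, 0.02602761]), 'width': 1.0042372655233887}
scene {'fx': 500.4682262024115, 'fy': 500.4682262024115, 'cx': 318.30773126233686, 'cy': 195.83835243164293, 'dist': array([0.02089455, 0.        , 0.        , 0.        , 0.        ]), 'rvec': array([ 1.63792736,  1.98467633, -0.7280548 ]), 'tvec': array([ 0.11616329, -0.32853013,  2.29464971])}
top {'fx': 423.7242556019793, 'fy': 423.7242556019793, 'cx': 320.22792379821755, 'cy': 201.45988284912076, 'dist': array([-0.08979029,  0.        ,  0.        ,  0.        ,  0.        ]), 'rvec': array([ 2.11309717, -2.15081932,  0.15397326]), 'tvec': array([0.01633915, 0.57384573, 1.73077346])}
wrist {'fx': 318.4864079681614, 'fy': 318.4864079681614, 'cx': 324.80281646146983, 'cy': 199.85528340947695, 'dist': array([0.01010736, 0.        , 0.        , 0.        , 0.        ]), 'hand_eye': array([[-1.78228701e-03, -9.59848354e-01, -2.80513745e-01,
         7.67680350e-02],
       [ 9.99998125e-01, -1.92330241e-03,  2.27421948e-04,
        -1.96714091e-03],
       [-7.57803344e-04, -2.80512814e-01,  9.59849982e-01,
        -1.41336134e-01],
       [ 0.00000000e+00,  0.00000000e+00,  0.00000000e+00,
         1.00000000e+00]])}
```

View pics/top0.png

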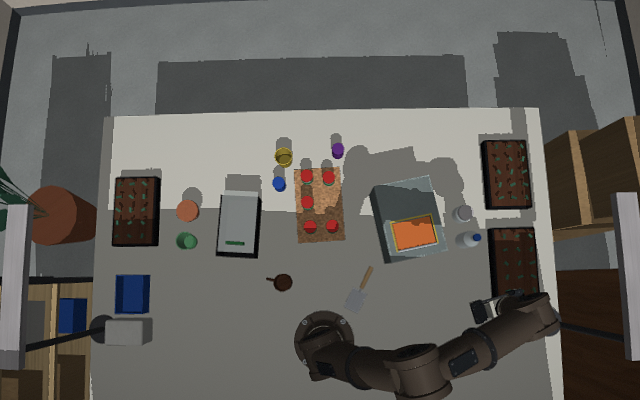

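View pics/scene0.png

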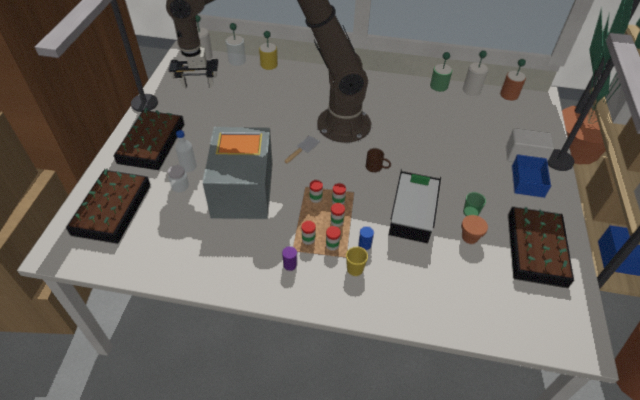

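The top view shows five red-lidded jars on the mat, at about (306,175), (329,178), (307,201), (310,227) and (332,226). The look-alikes are blue (279,184) and purple (338,151), both off the mat. The propagator is at (239,224) with its green tab at (235,242). The reject box is at (407,220), with the orange flap at (414,233).

```bash
cat > h.py <<'E'
from cell import arm, imaging, job
import cv2, numpy as np
from scipy.spatial.transform import Rotation as R
def cam(n):
    p=imaging.camera_params(n); K=np.array([[p['fx'],0,p['cx']],[0,p['fy'],p['cy']],[0,0,1]])
    if n!="wrist":
        Rm=cv2.Rodrigues(p['rvec'])[0]; return K,p['dist'],Rm.T,-Rm.T@p['tvec']
    s=arm.observe(); T=np.eye(4); T[:3,:3]=R.from_rotvec(s['ee_rot']).as_matrix(); T[:3,3]=s['position']
    T=T@p['hand_eye']; return K,p['dist'],T[:3,:3],T[:3,3]
def ray(c,uv):
    q=cv2.undistortPoints(np.array(uv,float).reshape(-1,1,2),c[0],c[1]).reshape(-1,2)
    return np.c_[q,np.ones(len(q))]@c[2].T
def plane(c,uv,z):
    d=ray(c,uv); return c[3]+d*((z-c[3][2])/d[:,2])[:,None]
def proj(c,P):
    return cv2.projectPoints(np.array(P,float).reshape(-1,1,3),cv2.Rodrigues(c[2].T)[0],-c[2].T@c[3],c[0],c[1])[0].reshape(-1,2)
def grab(n): c=cam(n); return imaging.get_image(n),c
def mask(im,col):
    h=cv2.cvtColor(im,cv2.COLOR_RGB2HSV); H,S,V=[h[:,:,i].astype(int) for i in range(3)]
    m={'red':((H<5)|(H>172))&(S>150)&(V>90),'orange':(H>=5)&(H<15)&(S>190)&(V>150),'green':(H>55)&(H<85)&(S>110)&(V>40)}[col]
    return m.astype(np.uint8)
def blobs(m,amin=20):
    n,l,st,ce=cv2.connectedComponentsWithStats(m); return [(ce[i],st[i,4],l==i) for i in range(1,n) if st[i,4]>=amin]
E
python3 - <<'E'
from h import *
for n in("top","scene"):
    im,c=grab(n)
    print(n)
    for col,z in(('red',.084),('orange',.2),('green',.12)):
        for ce,a,l in blobs(mask(im,col)):
            print(col,ce.round(1),a,plane(c,[ce],z)[0].round(3))
            if col=='orange' or (col=='green' and z):
                bx=cv2.boxPoints(cv2.minAreaRect(np.argwhere(l)[:,::-1].astype(np.float32))); print(plane(c,bx,z)[:,:2].round(3).tolist())
    if n=="top": big=cv2.resize(im[150:275,200:460],None,fx=3,fy=3,interpolation=cv2.INTER_CUBIC); cv2.imwrite("pics/top_crop.png",big[:,:,::-1])
E
```

```text
top
red [306.3 175.3] 118 [0.679 0.062 0.084]
red [328.3 176.6] 116 [ 0.672 -0.03   0.084]
red [306.7 201.5] 121 [0.569 0.061 0.084]
red [309.8 226. ] 120 [0.468 0.05  0.084]
red [331.8 225.3] 120 [ 0.469 -0.04   0.084]
green [ 11.1 198.4] 113 [0.601 1.334 0.12 ]
[[0.591, 1.394], [0.629, 1.391], [0.606, 1.268], [0.569, 1.271]]
green [  2.9 219.8] 79 [0.509 1.365 0.12 ]
[[0.551, 1.383], [0.551, 1.354], [0.464, 1.345], [0.465, 1.375]]
green [192.9 242. ] 41 [0.407 0.519 0.12 ]
[[0.387, 0.534], [0.435, 0.527], [0.432, 0.505], [0.384, 0.512]]
green [234.5 242.5] 42 [0.403 0.349 0.12 ]
[[0.402, 0.384], [0.41, 0.384], [0.405, 0.315], [0.396, 0.315]]
scene
red [315.6 185.5] 103 [ 0.475 -0.042  0.084]
red [338.7 188.9] 108 [0.475 0.048 0.084]
red [337.5 208.7] 132 [0.573 0.059 0.084]
red [308.  226.7] 133 [ 0.677 -0.031  0.084]
red [332.9 232.3] 144 [0.684 0.06  0.084]
green [419.6 179. ] 127 [0.395 0.346 0.12 ]
[[0.413, 0.313], [0.373, 0.316], [0.378, 0.382], [0.418, 0.378]]
green [315.5 196.6] 28 [ 0.562 -0.027  0.12 ]
[[0.558, -0.048], [0.551, -0.012], [0.565, -0.009], [0.572, -0.045]]
green [337.8 200. ] 24 [0.562 0.056 0.12 ]
[[0.569, 0.039], [0.556, 0.038], [0.553, 0.075], [0.566, 0.076]]
green [336.4 220.9] 23 [0.659 0.067 0.12 ]
[[0.666, 0.051], [0.654, 0.05], [0.652, 0.083], [0.664, 0.084]]
green [308.  238.7] 26 [ 0.755 -0.016  0.12 ]
[[0.751, -0.034], [0.744, -0.001], [0.757, 0.002], [0.764, -0.032]]
green [331.9 244.5] 27 [0.763 0.068 0.12 ]
[[0.76, 0.051], [0.753, 0.084], [0.766, 0.086], [0.772, 0.053]]
```

View pics/top_crop.png

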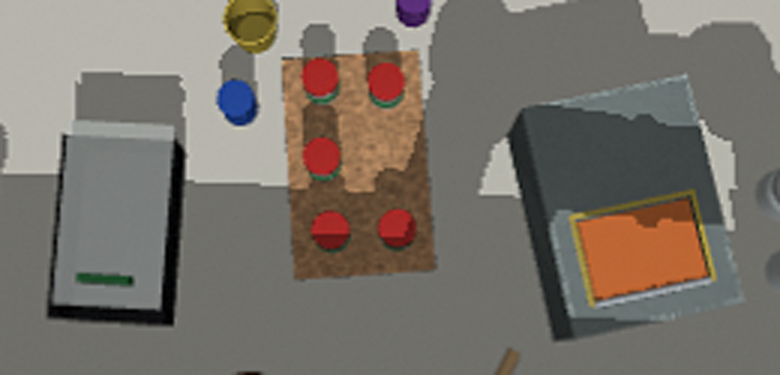

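The crop shows the five red lids clearly on the mat. The blue (237,102) and purple (413,8) look-alikes are off it. The cover's outline runs about (75,122)-(173,133)-(165,311)-(52,303), and the orange flap is centred near (643,248).

```bash
sed -i "s/'orange':[^,]*,/'orange':(H>=5)\&(H<14)\&(S>170)\&(V>80),/" h.py; python3 - <<'E'
from h import *
im,c=grab("top"); ims,cs=grab("scene")
f=lambda L:np.array(L)/3+np.array([200,150])-0.33
P=plane(c,f([(75,122),(173,133),(165,311),(52,303)]),.105)[:,:2]; print('cover',P.round(3).tolist(),P.mean(0))
Q=plane(c,f([(572,217),(693,192),(715,278),(593,304)]),.2)[:,:2]; print('frame',Q.round(3).tolist(),Q.mean(0))
for i,cc in((im,c),(ims,cs)):
    m=mask(i,'orange')
    for ce,a,l in blobs(m,60):
        r=cv2.minAreaRect(np.argwhere(l)[:,::-1].astype(np.float32)); b=plane(cc,cv2.boxPoints(r),.2)[:,:2]; 
        if abs(b.mean(0)[1])<.5: print(ce,a,b.round(3).tolist(),b.mean(0))
hs=cv2.cvtColor(im,cv2.COLOR_RGB2HSV); print(hs[235,415],hs[225,425])
E
```

```text
cover [[0.618, 0.397], [0.6, 0.261], [0.36, 0.271], [0.372, 0.423]] [0.48754318 0.33811411]
frame [[0.465, -0.261], [0.494, -0.416], [0.384, -0.438], [0.355, -0.283]] [ 0.4248267 -0.3494343]
[413.71428571 232.71225937] 987 [[0.458, -0.268], [0.486, -0.413], [0.388, -0.428], [0.361, -0.284]] [ 0.4231084  -0.34825174]
[228.23943662 149.66197183] 71 [[0.48, -0.411], [0.458, -0.417], [0.45, -0.342], [0.472, -0.336]] [ 0.46506861 -0.37668968]
[ 11 183 189] [ 11 184 190]
```

```bash
cat > go.py <<'E'
import sys; from h import *
def tgt(x,y,z,yaw):
    s=arm.observe(); M=R.from_rotvec(s['ee_rot'])
    T=R.from_euler('z',yaw)*R.from_euler('x',np.pi)
    d=M.inv().apply(np.array([x,y,z])-s['position'])*100; r=(M.inv()*T).as_rotvec()
    n=np.ceil(max(np.linalg.norm(d)/6.25,np.linalg.norm(r)/.187))
    print('xyz',d.round(2).tolist(),'ang',r.round(3).tolist(),'rows>=',n)
if __name__=="__main__":
    s=arm.observe(); X=R.from_rotvec(s['ee_rot']).apply([1,0,0]); print('pos',s['position'].round(4),'yaw',np.arctan2(X[1],X[0]).round(3),'F',s['force'].round(2),'t',round(s['clock'],2),'w',round(s['width'],3))
    a=list(map(float,sys.argv[1:]))
    for i in range(0,len(a),4): tgt(*a[i:i+4])
E
python3 go.py .40 -.30 .33 .18  .53 .0 .33 0
```

```text
pos [ 0.1526 -0.606   0.2436] yaw 0.247 F [ 0.27  0.31 -0.68] t 0.35 w 1.003
xyz [31.46, -23.63, -8.64] ang [-0.0, 0.0, 0.067] rows>= 7.0
xyz [51.39, -49.55, -8.63] ang [-0.0, 0.0, 0.247] rows>= 12.0
```

Request:
jog_arm(moves=[{"fingers": -1, "xyz": [0, 0, -8.6], "angular": [0, 0, 0]}, {"fingers": -1, "xyz": [0, 0, -8.6], "angular": [0, 0, 0]}, {"fingers": -1, "xyz": [31.5, -23.6, -8.6], "angular": [0, 0, 0.067]}, {"fingers": -1, "xyz": [31.5, -23.6, -8.6], "angular": [0, 0, 0.067]}, {"fingers": -1, "xyz": [31.5, -23.6, -8.6], "angular": [0, 0, 0.067]}, {"fingers": -1, "xyz": [31.5, -23.6, -8.6], "angular": [0, 0, 0.067]}, {"fingers": -1, "xyz": [31.5, -23.6, -8.6], "angular": [0, 0, 0.067]}, {"fingers": -1, "xyz": [31.5, -23.6, -8.6], "angular": [0, 0, 0.067]}, {"fingers": -1, "xyz": [31.5, -23.6, -8.6], "angular": [0, 0, 0.067]}, {"fingers": -1, "xyz": [31.5, -23.6, -8.6], "angular": [0, 0, 0.067]}])

```text
clock: 1.6
position: [0.4014, -0.299, 0.3298]
ee_rot: [-3.128, -0.287, -0.001]
force: [0.2, -0.7, -0.3]
width: 1.002
```

```bash
python3 - <<'E'
from h import *
im,c=grab("wrist"); cv2.imwrite("pics/w1.png",im[:,:,::-1])
for ce,a,l in blobs(mask(im,'orange'),200):
    b=plane(c,cv2.boxPoints(cv2.minAreaRect(np.argwhere(l)[:,::-1].astype(np.float32))),.2)[:,:2]; print(ce,a,b.round(3).tolist(),b.mean(0),plane(c,[ce],.2))
E
python3 go.py .53 .0 .33 0
```

```text
pos [ 0.4003 -0.3005  0.3298] yaw 0.18 F [-0.37 -1.24 -0.18] t 1.65 w 1.0
xyz [18.16, -27.24, -0.04] ang [0.0, 0.0, 0.18] rows>= 6.0
```

View pics/w1.png

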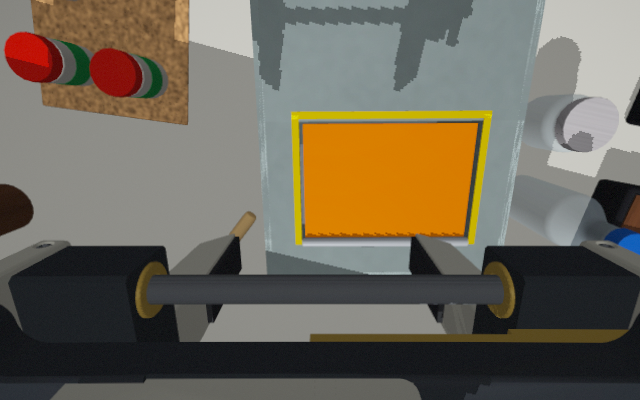

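Request:
jog_arm(moves=[{"fingers": -1, "xyz": [18.2, -27.2, 0], "angular": [0, 0, 0.18]}, {"fingers": -1, "xyz": [18.2, -27.2, 0], "angular": [0, 0, 0.18]}, {"fingers": -1, "xyz": [18.2, -27.2, 0], "angular": [0, 0, 0.18]}, {"fingers": -1, "xyz": [18.2, -27.2, 0], "angular": [0, 0, 0.18]}, {"fingers": -1, "xyz": [18.2, -27.2, 0], "angular": [0, 0, 0.18]}, {"fingers": -1, "xyz": [18.2, -27.2, 0], "angular": [0, 0, 0.18]}, {"fingers": -1, "xyz": [18.2, -27.2, 0], "angular": [0, 0, 0.18]}, {"fingers": -1, "xyz": [18.2, -27.2, 0], "angular": [0, 0, 0.18]}])

```text
clock: 2.65
position: [0.5307, -0.0028, 0.3295]
ee_rot: [3.14, -0.006, -0.001]
force: [0.2, -0.3, 0.3]
width: 1.0
```

```bash
python3 - <<'E'
from h import *
im,c=grab("wrist"); cv2.imwrite("pics/w2.png",im[:,:,::-1])
for ce,a,l in blobs(mask(im,'red'),100): print(ce.round(1),a,plane(c,[ce],.084)[0].round(4))
im=cv2.imread("pics/w1.png"); print(cv2.cvtColor(im,cv2.COLOR_BGR2HSV)[220:380:40,380:560:40].tolist())
E
python3 go.py .43 .33 .33 -.085
```

```text
[267.5  37.2] 1926 [0.6803 0.061  0.084 ]
[350.   44.7] 1827 [ 0.6723 -0.0296  0.084 ]
[273.6 138.5] 1432 [0.5707 0.06   0.084 ]
[355.4 216.4] 1195 [ 0.4714 -0.04    0.084 ]
[285.7 217.4] 1218 [0.4706 0.0495 0.084 ]
[[[18, 255, 218], [17, 255, 216], [17, 255, 216], [94, 24, 147], [95, 13, 122]], [[88, 24, 151], [120, 26, 20], [30, 15, 101], [105, 22, 23], [114, 46, 28]], [[102, 19, 66], [108, 20, 64], [111, 27, 66], [105, 24, 65], [103, 48, 37]], [[22, 164, 90], [22, 168, 88], [23, 165, 88], [22, 163, 89], [22, 168, 88]]]
pos [ 0.5307 -0.0028  0.3296] yaw -0.004 F [ 0.35 -0.71 -0.19] t 2.7 w 1.0
xyz [-10.19, -33.24, -0.07] ang [0.001, 0.0, 0.081] rows>= 6.0
```

The view over the reject box shows the orange flap at about (303,123)-(477,123)-(465,237)-(305,237) inside its yellow frame, shut. Jar lids from the wrist camera agree with top and scene to about 1–3 mm.

Request:
jog_arm(moves=[{"fingers": -1, "xyz": [-10.2, -33.2, 0], "angular": [0, 0, 0.081]}, {"fingers": -1, "xyz": [-10.2, -33.2, 0], "angular": [0, 0, 0.081]}, {"fingers": -1, "xyz": [-10.2, -33.2, 0], "angular": [0, 0, 0.081]}, {"fingers": -1, "xyz": [-10.2, -33.2, 0], "angular": [0, 0, 0.081]}, {"fingers": -1, "xyz": [-10.2, -33.2, 0], "angular": [0, 0, 0.081]}, {"fingers": -1, "xyz": [-10.2, -33.2, 0], "angular": [0, 0, 0.081]}, {"fingers": -1, "xyz": [-10.2, -33.2, 0], "angular": [0, 0, 0.081]}, {"fingers": -1, "xyz": [-10.2, -33.2, 0], "angular": [0, 0, 0.081]}])

```text
clock: 3.7
position: [0.4302, 0.3299, 0.3296]
ee_rot: [3.138, -0.132, 0.001]
force: [0.5, -0.1, 0.1]
width: 0.999
```

```bash
python3 - <<'E'
from h import *
im,c=grab("wrist"); cv2.imwrite("pics/w3.png",im[:,:,::-1]); np.savez("pics/w3.npz",K=c[0],d=c[1],R=c[2],t=c[3])
for ce,a,l in blobs(mask(im,'green'),100):
    b=plane(c,cv2.boxPoints(cv2.minAreaRect(np.argwhere(l)[:,::-1].astype(np.float32))),.145)[:,:2]; print(ce.round(1),a,b.round(3).tolist(),plane(c,[ce],.135)[0].round(4))
# slot from w1
p=imaging.camera_params("wrist"); T=np.eye(4); T[:3,:3]=(R.from_euler('z',.18)*R.from_euler('x',np.pi)).as_matrix(); T[:3,3]=[.4003,-.3005,.3298]; T=T@p['hand_eye']
c1=(c[0],c[1],T[:3,:3],T[:3,3])
for L in ([(297,116),(487,116),(471,241),(300,241)],[(303,123),(477,123),(465,237),(305,237)]):
    b=plane(c1,L,.2)[:,:2]; print(b.round(4).tolist(),b.mean(0))
E
```

```text
[517.5  39.2] 485 [[0.571, 0.156], [0.571, 0.133], [0.534, 0.125], [0.534, 0.148]] [0.5517 0.1369 0.135 ]
[591.5 110.2] 486 [[0.466, 0.078], [0.503, 0.073], [0.496, 0.05], [0.458, 0.054]] [0.4793 0.0573 0.135 ]
[519.4 117.5] 422 [[0.464, 0.145], [0.501, 0.142], [0.495, 0.118], [0.458, 0.12]] [0.4785 0.1287 0.135 ]
[154.7 183.5] 1766 [[0.463, 0.553], [0.465, 0.475], [0.405, 0.481], [0.402, 0.563]] [0.4426 0.5148 0.135 ]
[312.9 204. ] 1072 [[0.42, 0.38], [0.416, 0.313], [0.396, 0.314], [0.401, 0.382]] [0.4049 0.3472 0.135 ]
[[0.4636, -0.2637], [0.4911, -0.4173], [0.3819, -0.4383], [0.354, -0.2835]] [ 0.42262123 -0.3506956 ]
[[0.4589, -0.2694], [0.4843, -0.411], [0.3847, -0.4317], [0.3587, -0.2874]] [ 0.42165258 -0.34987961]
```

View pics/w3.png

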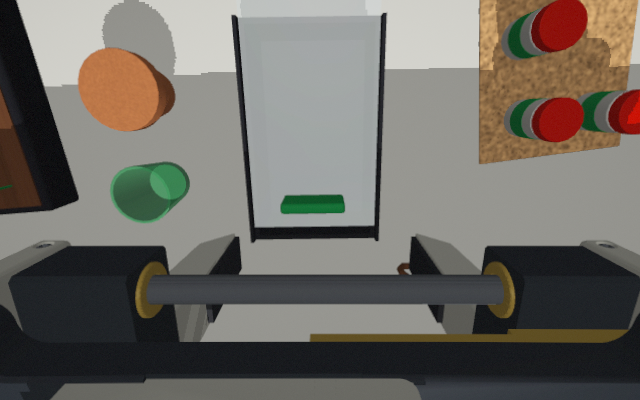

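The wrist view over the propagator shows the rim corners at about (235,17), (385,14), (378,238) and (253,240). The green tab is at (313,204), with nothing in its way.

```bash
python3 - <<'E'
from h import *
z=np.load("pics/w3.npz"); c=(z['K'],z['d'],z['R'],z['t'])
b=plane(c,[(235,17),(385,14),(378,239),(253,241)],.1)[:,:2]; print(b.round(4).tolist(),b.mean(0))
for i in range(4): d=b[(i+1)%4]-b[i]; print(np.hypot(*d),d)
b=plane(c,[(281,212),(344,211)],.105)[:,:2];print('tab base',b)
E
python3 go.py .372 .348 .21 -.085 .372 .348 .140 -.085
```

```text
[[0.6028, 0.4102], [0.5924, 0.2553], [0.3415, 0.2722], [0.3524, 0.4291]] [0.47225262 0.34171112]
0.15522894793088604 [-0.01038922 -0.15488089]
0.25149077186337465 [-0.2509272   0.01682699]
0.15736744953007148 [0.01088401 0.15699061]
0.2511473555858909 [ 0.25043242 -0.01893672]
tab base [[0.38910718 0.38843898]
 [0.38380974 0.31240814]]
pos [0.4303 0.3297 0.3296] yaw -0.085 F [ 0.08 -0.23 -0.85] t 3.75 w 0.994
xyz [-5.97, -1.35, 11.96] ang [0.001, -0.001, 0.0] rows>= 3.0
xyz [-5.98, -1.35, 18.96] ang [0.001, -0.001, 0.0] rows>= 4.0
```

```bash
python3 go.py .355 .350 .21 -.07 .355 .350 .140 -.07
```

```text
pos [0.4303 0.3297 0.3296] yaw -0.085 F [ 0.08 -0.23 -0.85] t 3.75 w 0.994
xyz [-7.68, -1.4, 11.96] ang [0.001, -0.001, -0.015] rows>= 3.0
xyz [-7.69, -1.41, 18.96] ang [0.001, -0.001, -0.015] rows>= 4.0
```

Request:
jog_arm(moves=[{"fingers": 1, "xyz": [-7.7, -1.4, 5], "angular": [0, 0, -0.015]}, {"fingers": 1, "xyz": [-7.7, -1.4, 10], "angular": [0, 0, -0.015]}, {"fingers": 1, "xyz": [-7.7, -1.4, 12], "angular": [0, 0, -0.015]}, {"fingers": 1, "xyz": [-7.7, -1.4, 12], "angular": [0, 0, -0.015]}, {"fingers": 1, "xyz": [-7.7, -1.4, 12], "angular": [0, 0, -0.015]}, {"fingers": 1, "xyz": [-7.7, -1.4, 15], "angular": [0, 0, -0.015]}, {"fingers": 1, "xyz": [-7.7, -1.4, 19], "angular": [0, 0, -0.015]}, {"fingers": 1, "xyz": [-7.7, -1.4, 19], "angular": [0, 0, -0.015]}, {"fingers": 1, "xyz": [-7.7, -1.4, 19], "angular": [0, 0, -0.015]}])

```text
clock: 4.88
position: [0.3544, 0.353, 0.1416]
ee_rot: [-3.138, 0.105, -0.002]
force: [0.3, 0.4, 0.4]
width: 0.072
```

Request:
jog_arm(moves=[{"fingers": 1, "xyz": [2, 0, 0], "angular": [0, 0, 0]}, {"fingers": 1, "xyz": [4, 0, 0], "angular": [0, 0, 0]}, {"fingers": 1, "xyz": [6, 0, 0], "angular": [0, 0, 0]}, {"fingers": 1, "xyz": [8, 0, 0], "angular": [0, 0, 0]}, {"fingers": 1, "xyz": [10, 0, 0], "angular": [0, 0, 0]}, {"fingers": 1, "xyz": [12, 0, 0], "angular": [0, 0, 0]}, {"fingers": 1, "xyz": [14, 0, 0], "angular": [0, 0, 0]}, {"fingers": 1, "xyz": [16, 0, 0], "angular": [0, 0, 0]}, {"fingers": 1, "xyz": [17.5, 0, 0], "angular": [0, 0, 0]}, {"fingers": 1, "xyz": [19, 0, 0], "angular": [0, 0, 0]}, {"fingers": 1, "xyz": [20, 0, 0], "angular": [0, 0, 0]}, {"fingers": 1, "xyz": [21, 0, 0], "angular": [0, 0, 0]}])

```text
clock: 6.38
position: [0.5632, 0.3379, 0.1395]
ee_rot: [3.139, -0.104, -0.001]
force: [-2.7, -0.8, 0.2]
width: 0.002
```

```bash
python3 - <<'E'
from h import *
im,c=grab("wrist")
print(proj(c,[[.472+.11,.342-.008,.145]]))
for ce,a,l in blobs(mask(im,'green'),60): print(ce.round(1),a,plane(c,[ce],.135)[0].round(4))
im,c=grab("top")
for ce,a,l in blobs(mask(im,'green'),10): print(ce.round(1),a,plane(c,[ce],.145)[0].round(4))
cv2.imwrite("pics/t2.png",cv2.resize(im[130:290,150:390],None,fx=3,fy=3)[:,:,::-1])
E
python3 go.py
```

```text
[[335.32107022 236.39241473]]
[636.6 178.4] 172 [0.5973 0.1928 0.135 ]
[332.1 226.1] 5768 [0.5833 0.3352 0.135 ]
[109.1 332.1] 617 [0.5308 0.4587 0.135 ]
[  0.9 170.2] 12 [0.7208 1.3783 0.145 ]
[ 10.7 198.1] 102 [0.5975 1.3163 0.145 ]
[  3.1 219. ] 77 [0.5086 1.3434 0.145 ]
[192.8 241.7] 42 [0.4067 0.5108 0.145 ]
pos [0.5643 0.3379 0.1396] yaw -0.067 F [-0.03 -0.48  0.1 ] t 6.47 w 0.009
```

View pics/t2.png

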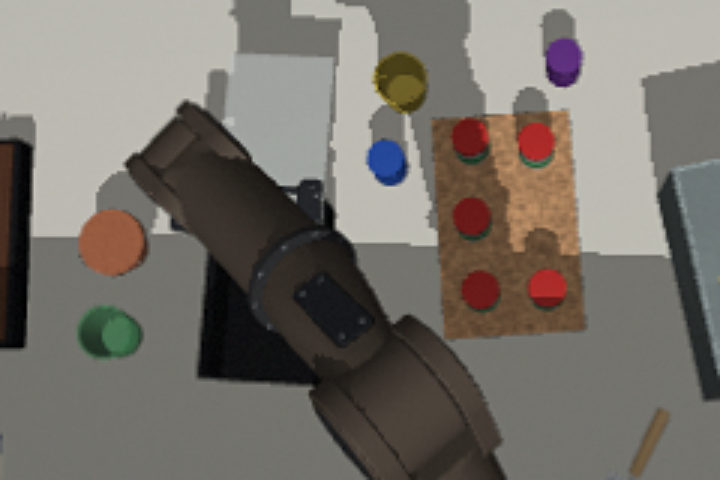

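The cover now sits about 0.19 m open and nothing else moved. I'll push it a little further and go to the first jar.

Request:
jog_arm(moves=[{"fingers": 1, "xyz": [0.6, 0, 0], "angular": [0, 0, 0]}, {"fingers": 1, "xyz": [0.6, 0, 0], "angular": [0, 0, 0]}, {"fingers": 1, "xyz": [-2, 0, 0], "angular": [0, 0, 0]}, {"fingers": 1, "xyz": [-2, 0, -6], "angular": [0, 0, 0]}, {"fingers": -0.5, "xyz": [-2, 0, -9], "angular": [0, 0, 0]}])

```text
clock: 7.1
position: [0.5433, 0.3408, 0.233]
ee_rot: [-3.137, 0.102, -0.005]
force: [1.1, 0.0, -0.3]
width: 0.071
```

```bash
python3 go.py .471 .0495 .2 0.03  .471 .0495 .064 0.03
```

```text
pos [0.5433 0.3408 0.233 ] yaw -0.065 F [ 1.06  0.01 -0.33] t 7.1 w 0.071
xyz [-5.33, 29.55, 3.2] ang [-0.003, -0.003, -0.095] rows>= 5.0
xyz [-5.37, 29.58, 16.8] ang [-0.003, -0.003, -0.095] rows>= 6.0
```

Request:
jog_arm(moves=[{"fingers": -0.5, "xyz": [-5.3, 29.5, 3], "angular": [0, 0, -0.095]}, {"fingers": -0.5, "xyz": [-5.3, 29.5, 3], "angular": [0, 0, -0.095]}, {"fingers": -0.5, "xyz": [-5.3, 29.5, 3], "angular": [0, 0, -0.095]}, {"fingers": -0.5, "xyz": [-5.3, 29.5, 3], "angular": [0, 0, -0.095]}, {"fingers": -0.5, "xyz": [-5.3, 29.5, 3], "angular": [0, 0, -0.095]}, {"fingers": -0.5, "xyz": [-5.3, 29.5, 3], "angular": [0, 0, -0.095]}, {"fingers": -0.5, "xyz": [-5.3, 29.5, 3], "angular": [0, 0, -0.095]}, {"fingers": -0.5, "xyz": [-5.3, 29.5, 3], "angular": [0, 0, -0.095]}])

```text
clock: 8.1
position: [0.4711, 0.0503, 0.2]
ee_rot: [-3.141, -0.049, -0.001]
force: [0.9, 0.3, 0.7]
width: 0.748
```

```bash
cat > jars.py <<'E'
from h import *
for n in ("wrist","top"):
    im,c=grab(n)
    for ce,a,l in blobs(mask(im,'red'),25):
        P=plane(c,[ce],.084)[0]
        if abs(P[1])<.3 and .35<P[0]<.8: print(n,ce.round(),a,P[:2].round(4))
E
python3 jars.py; python3 go.py .471 .0495 .064 0.03
```

```text
wrist [318.  75.] 3765 [0.5703 0.0608]
wrist [327. 203.] 2788 [0.4699 0.0504]
wrist [433. 204.] 2920 [ 0.4709 -0.0386]
top [306. 175.] 111 [0.6802 0.062 ]
top [328. 177.] 109 [ 0.6718 -0.0293]
top [335. 226.] 48 [ 0.4639 -0.0511]
pos [0.4709 0.0501 0.1998] yaw 0.031 F [-0.25  0.1   0.19] t 8.2 w 0.75
xyz [0.0, 0.06, 13.58] ang [-0.0, -0.0, 0.001] rows>= 3.0
```

Request:
jog_arm(moves=[{"fingers": -0.5, "xyz": [0, 0, 5], "angular": [0, 0, 0]}, {"fingers": -0.5, "xyz": [0, 0, 9], "angular": [0, 0, 0]}, {"fingers": -0.5, "xyz": [0, 0, 12], "angular": [0, 0, 0]}, {"fingers": -0.5, "xyz": [0, 0, 13.6], "angular": [0, 0, 0]}, {"fingers": -0.5, "xyz": [0, 0, 13.6], "angular": [0, 0, 0]}, {"fingers": 1, "xyz": [0, 0, 13.6], "angular": [0, 0, 0]}, {"fingers": 1, "xyz": [0, 0, 13.6], "angular": [0, 0, 0]}, {"fingers": 1, "xyz": [0, 0, 13.6], "angular": [0, 0, 0]}, {"fingers": 1, "xyz": [0, 0, 10], "angular": [0, 0, 0]}, {"fingers": 1, "xyz": [0, 0, 4], "angular": [0, 0, 0]}, {"fingers": 1, "xyz": [0, 0, 0], "angular": [0, 0, 0]}, {"fingers": 1, "xyz": [0, 0, 0], "angular": [0, 0, 0]}], grip_force=25)

```text
clock: 9.7
position: [0.4725, 0.049, 0.203]
ee_rot: [-3.141, -0.044, -0.01]
force: [-0.6, 1.1, -1.0]
width: 0.563
```

Request:
jog_arm(moves=[{"fingers": 1, "xyz": [0, 0, 0], "angular": [0, 0, 0]}, {"fingers": 1, "xyz": [0, 0, 0], "angular": [0, 0, 0]}, {"fingers": 1, "xyz": [0, 0, 0], "angular": [0, 0, 0]}])

```text
clock: 10.07
position: [0.47, 0.0486, 0.1987]
ee_rot: [3.141, 0.045, -0.003]
force: [-0.2, 0.2, -0.5]
width: 0.56
```

```bash
python3 go.py .47 .25 .25 -.07 .42 -.20 .32 .178; python3 - <<'E'
from h import *
for i in range(4): imaging.get_image("top"); print(arm.observe()['force'].round(2))
E
```

```text
pos [0.47   0.0486 0.1987] yaw 0.029 F [-0.17  0.15 -0.5 ] t 10.07 w 0.56
xyz [0.57, -20.13, -5.13] ang [0.0, 0.002, 0.099] rows>= 4.0
xyz [-5.74, 24.71, -12.11] ang [-0.0, 0.002, -0.149] rows>= 5.0
[-0.31 -0.79 -1.14]
[ 0.26 -0.01 -1.22]
[ 0.13  0.75 -0.29]
[ 0.01  0.76 -0.53]
```

Held (51.5 mm) with about 0.7 N of weight, so this jar is empty. It goes to the reject box.

```bash
python3 go.py .4275 -.349 .30 .178
```

```text
pos [0.4704 0.0487 0.1994] yaw 0.029 F [ 0.01  0.76 -0.53] t 10.28 w 0.562
xyz [-5.45, 39.63, -10.06] ang [-0.0, 0.001, -0.149] rows>= 7.0
```

Request:
jog_arm(moves=[{"fingers": 1, "xyz": [0, 0, -6], "angular": [0, 0, 0]}, {"fingers": 1, "xyz": [-5.4, 39.6, -10], "angular": [0, 0, -0.149]}, {"fingers": 1, "xyz": [-5.4, 39.6, -10], "angular": [0, 0, -0.149]}, {"fingers": 1, "xyz": [-5.4, 39.6, -10], "angular": [0, 0, -0.149]}, {"fingers": 1, "xyz": [-5.4, 39.6, -10], "angular": [0, 0, -0.149]}, {"fingers": 1, "xyz": [-5.4, 39.6, -10], "angular": [0, 0, -0.149]}, {"fingers": 1, "xyz": [-5.4, 39.6, -10], "angular": [0, 0, -0.149]}, {"fingers": 1, "xyz": [-5.4, 39.6, -10], "angular": [0, 0, -0.149]}, {"fingers": 1, "xyz": [-5.4, 39.6, -10], "angular": [0, 0, -0.149]}, {"fingers": 1, "xyz": [-5.4, 39.6, -10], "angular": [0, 0, -0.149]}, {"fingers": 1, "xyz": [-5.4, 39.6, -10], "angular": [0, 0, -0.149]}])

```text
clock: 11.65
position: [0.4284, -0.3473, 0.2997]
ee_rot: [-3.128, -0.282, -0.0]
force: [0.0, -0.8, -0.5]
width: 0.566
```

```bash
python3 go.py .4275 -.349 .25 .178; python3 - <<'E'
from h import *
im,c=grab("wrist"); cv2.imwrite("pics/w4.png",im[:,:,::-1])
E
```

```text
pos [ 0.4284 -0.3473  0.2997] yaw 0.18 F [ 0.01 -0.79 -0.49] t 11.65 w 0.566
xyz [-0.12, 0.15, 4.97] ang [-0.001, -0.0, 0.002] rows>= 1.0
```

View pics/w4.png

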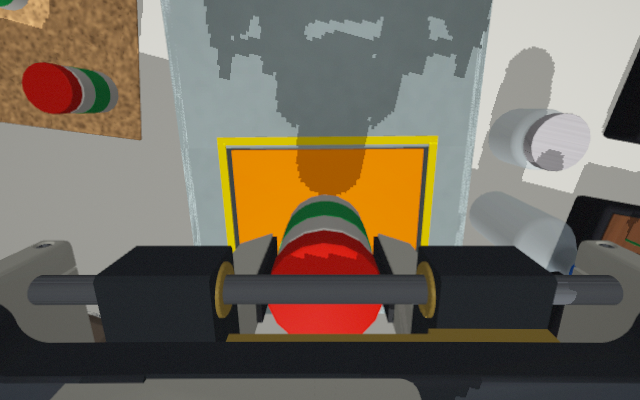

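The jar is held over the slot, centred between its sides, with the flap shut. I'll push it down in stages.

Request:
jog_arm(moves=[{"fingers": 1, "xyz": [0, 0.1, 2.5], "angular": [0, 0, 0]}, {"fingers": 1, "xyz": [0, 0.1, 4], "angular": [0, 0, 0]}, {"fingers": 1, "xyz": [0, 0.1, 5.5], "angular": [0, 0, 0]}, {"fingers": 1, "xyz": [0, 0.1, 7], "angular": [0, 0, 0]}, {"fingers": 1, "xyz": [0, 0.1, 8], "angular": [0, 0, 0]}, {"fingers": 1, "xyz": [0, 0.1, 9], "angular": [0, 0, 0]}, {"fingers": 1, "xyz": [0, 0.1, 10], "angular": [0, 0, 0]}, {"fingers": 1, "xyz": [0, 0.1, 10], "angular": [0, 0, 0]}], grip_force=35)

```text
clock: 12.7
position: [0.4282, -0.3492, 0.1987]
ee_rot: [-3.128, -0.279, 0.001]
force: [2.9, 0.5, -1.6]
width: 0.563
```

Request:
jog_arm(moves=[{"fingers": 1, "xyz": [0, 0, 1], "angular": [0, 0, 0]}, {"fingers": 1, "xyz": [0, 0, 2], "angular": [0, 0, 0]}, {"fingers": 1, "xyz": [0, 0, 3], "angular": [0, 0, 0]}, {"fingers": 1, "xyz": [0, 0, 3.7], "angular": [0, 0, 0]}, {"fingers": 1, "xyz": [0, 0, 3.7], "angular": [0, 0, 0]}])

```text
clock: 13.32
position: [0.4278, -0.3494, 0.1618]
ee_rot: [-3.128, -0.279, 0.002]
force: [1.5, 0.8, -1.3]
width: 0.559
```

```bash
python3 go.py;  python3 - <<'E'
from h import *
im,c=grab("wrist"); cv2.imwrite("pics/w5.png",im[:,:,::-1])
E
```

```text
pos [ 0.4278 -0.3494  0.1618] yaw 0.178 F [ 1.47  0.78 -1.34] t 13.32 w 0.559
```

View pics/w5.png

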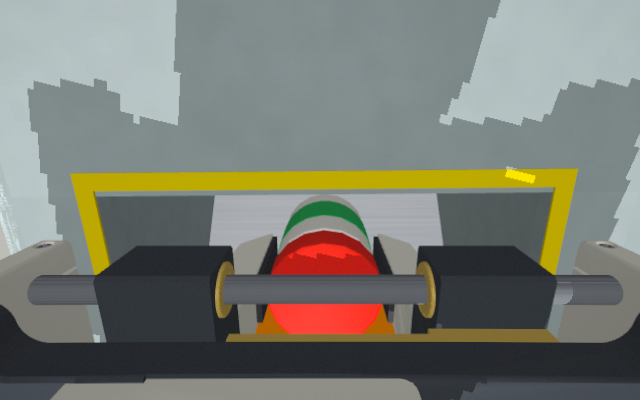

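The flap hangs down, the jar is inside the slot and the ramp shows behind it. I'll release it with the fingers staying in.

Request:
jog_arm(moves=[{"fingers": -0.7, "xyz": [0, 0, 0], "angular": [0, 0, 0]}, {"fingers": -0.7, "xyz": [0, 0, 0], "angular": [0, 0, 0]}, {"fingers": -0.7, "xyz": [0, 0, 0], "angular": [0, 0, 0]}, {"fingers": -0.7, "xyz": [0, 0, 0], "angular": [0, 0, 0]}, {"fingers": -0.7, "xyz": [0, 0, 0], "angular": [0, 0, 0]}, {"fingers": -0.7, "xyz": [0, 0, 0], "angular": [0, 0, 0]}, {"fingers": -0.7, "xyz": [0, 0, 0], "angular": [0, 0, 0]}, {"fingers": -0.7, "xyz": [0, 0, 0], "angular": [0, 0, 0]}])

```text
clock: 14.38
position: [0.4281, -0.3497, 0.1627]
ee_rot: [-3.129, -0.279, 0.0]
force: [1.2, 1.6, 1.9]
width: 0.849
```

```bash
python3 go.py;  python3 - <<'E'
from h import *
im,c=grab("wrist"); cv2.imwrite("pics/w6.png",im[:,:,::-1]); print([(ce.round(),a) for ce,a,l in blobs(mask(im,'red'),100)],[(ce.round(),a) for ce,a,l in blobs(mask(im,'green'),100)])
E
```

```text
pos [ 0.4281 -0.3497  0.1627] yaw 0.178 F [1.24 1.56 1.86] t 14.38 w 0.849
[] []
```

View pics/w6.png

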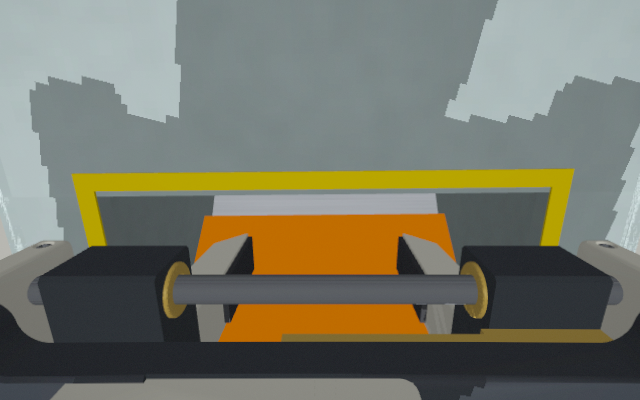

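The jar has gone down the ramp and the flap rests on the fingers. I'll withdraw and take the next jar.

```bash
python3 go.py .4714 -.0395 .22 .03
```

```text
pos [ 0.4281 -0.3497  0.1627] yaw 0.178 F [1.17 1.88 1.68] t 14.43 w 0.85
xyz [9.74, -29.77, -5.73] ang [-0.0, 0.0, 0.148] rows>= 6.0
```

Request:
jog_arm(moves=[{"fingers": -0.7, "xyz": [0, 0, -4], "angular": [0, 0, 0]}, {"fingers": -0.7, "xyz": [0, 0, -9], "angular": [0, 0, 0]}, {"fingers": -0.5, "xyz": [0, 0, -12], "angular": [0, 0, 0]}, {"fingers": -0.5, "xyz": [0, 0, -12], "angular": [0, 0, 0]}, {"fingers": -0.5, "xyz": [9.7, -29.8, -9], "angular": [0, 0, 0.148]}, {"fingers": -0.5, "xyz": [9.7, -29.8, -9], "angular": [0, 0, 0.148]}, {"fingers": -0.5, "xyz": [9.7, -29.8, -9], "angular": [0, 0, 0.148]}, {"fingers": -0.5, "xyz": [9.7, -29.8, -9], "angular": [0, 0, 0.148]}, {"fingers": -0.5, "xyz": [9.7, -29.8, -6], "angular": [0, 0, 0.148]}, {"fingers": -0.5, "xyz": [9.7, -29.8, -6], "angular": [0, 0, 0.148]}, {"fingers": -0.5, "xyz": [9.7, -29.8, -5.7], "angular": [0, 0, 0.148]}, {"fingers": -0.5, "xyz": [9.7, -29.8, -5.7], "angular": [0, 0, 0.148]}])

```text
clock: 15.92
position: [0.4707, -0.0412, 0.2195]
ee_rot: [3.14, 0.043, -0.001]
force: [-0.0, -0.1, -0.1]
width: 0.753
```

```bash
python3 jars.py; python3 go.py .4712 -.039 .064 0.03
```

```text
wrist [206.  73.] 3519 [0.5701 0.0591]
wrist [326. 195.] 2451 [ 0.4709 -0.0406]
top [310. 164.] 105 [0.7265 0.0457]
top [328. 177.] 112 [ 0.6719 -0.0299]
top [307. 202.] 119 [0.5686 0.0615]
pos [ 0.471 -0.041  0.22 ] yaw 0.027 F [-0.69 -0.28 -0.08] t 16.02 w 0.749
xyz [0.02, -0.21, 15.6] ang [0.001, -0.0, -0.003] rows>= 3.0
```

The jar that was at (.680,.061) has been knocked to about (.727,.046). I'll re-measure it when I get there.

Request:
jog_arm(moves=[{"fingers": -0.5, "xyz": [0, 0, 5], "angular": [0, 0, 0]}, {"fingers": -0.5, "xyz": [0, 0, 10], "angular": [0, 0, 0]}, {"fingers": -0.5, "xyz": [0, 0, 14], "angular": [0, 0, 0]}, {"fingers": -0.5, "xyz": [0, 0, 15.6], "angular": [0, 0, 0]}, {"fingers": -0.5, "xyz": [0, 0, 15.6], "angular": [0, 0, 0]}, {"fingers": 1, "xyz": [0, 0, 15.6], "angular": [0, 0, 0]}, {"fingers": 1, "xyz": [0, 0, 15.6], "angular": [0, 0, 0]}, {"fingers": 1, "xyz": [0, 0, 15.6], "angular": [0, 0, 0]}, {"fingers": 1, "xyz": [0, 0, 12], "angular": [0, 0, 0]}, {"fingers": 1, "xyz": [0, 0, 6], "angular": [0, 0, 0]}, {"fingers": 1, "xyz": [0, 0, 0], "angular": [0, 0, 0]}, {"fingers": 1, "xyz": [0, 0, 0], "angular": [0, 0, 0]}], grip_force=35)

```text
clock: 17.52
position: [0.4735, -0.0389, 0.2242]
ee_rot: [3.141, 0.047, 0.014]
force: [0.1, 0.3, -3.8]
width: 0.561
```

Request:
jog_arm(moves=[{"fingers": 1, "xyz": [0, 0, 0], "angular": [0, 0, 0]}, {"fingers": 1, "xyz": [0, 0, 0], "angular": [0, 0, 0]}, {"fingers": 1, "xyz": [0, 0, 0], "angular": [0, 0, 0]}])

```text
clock: 17.9
position: [0.4701, -0.0392, 0.2184]
ee_rot: [-3.141, -0.047, 0.004]
force: [0.9, 0.1, -2.6]
width: 0.557
```

```bash
cat > wt.py <<'E'
from h import *
f=[]
for i in range(4): imaging.get_image("top"); f.append(arm.observe()['force'])
print('mean F',np.mean(f,0).round(2))
E
python3 wt.py; python3 go.py .4275 -.349 .32 .178; python3 - <<'E'
import numpy as np,subprocess
# propagator slots, prop frame (-.085,.017)...
c,s=np.cos(-.07),np.sin(-.07)
for x,y in((-.084,.017),(-.041,-.017),(.002,.017),(-.08,0),(-.02,0),(.035,0)): print(x,y,round(.472+c*x-s*y,4),round(.342+s*x+c*y,4))
E
```

```text
mean F [-0.01 -0.1  -3.71]
pos [ 0.4708 -0.0392  0.2193] yaw 0.03 F [ 0.58 -0.4  -3.98] t 18.1 w 0.561
xyz [-5.26, 30.83, -10.07] ang [-0.0, 0.001, -0.148] rows>= 6.0
-0.084 0.017 0.3894 0.3648
-0.041 -0.017 0.4299 0.3279
0.002 0.017 0.4752 0.3588
-0.08 0 0.3922 0.3476
-0.02 0 0.452 0.3434
0.035 0 0.5069 0.3396
```

Weight 3.7 N, so this one is full. It goes to the propagator, first spot (prop −84, +17 mm).

```bash
python3 go.py .3894 .3648 .23 -.07
```

```text
pos [ 0.4708 -0.0392  0.2193] yaw 0.03 F [ 0.58 -0.4  -3.98] t 18.1 w 0.561
xyz [-6.93, -40.63, -1.06] ang [-0.0, 0.001, 0.1] rows>= 7.0
```

Request:
jog_arm(moves=[{"fingers": 1, "xyz": [-1, -5, -1], "angular": [0, 0, 0.02]}, {"fingers": 1, "xyz": [-2, -10, -1], "angular": [0, 0, 0.03]}, {"fingers": 1, "xyz": [-3, -15, -1], "angular": [0, 0, 0.04]}, {"fingers": 1, "xyz": [-4, -20, -1], "angular": [0, 0, 0.05]}, {"fingers": 1, "xyz": [-5, -25, -1], "angular": [0, 0, 0.07]}, {"fingers": 1, "xyz": [-5.5, -30, -1], "angular": [0, 0, 0.1]}, {"fingers": 1, "xyz": [-6.2, -35, -1], "angular": [0, 0, 0.1]}, {"fingers": 1, "xyz": [-6.7, -38.5, -1], "angular": [0, 0, 0.1]}, {"fingers": 1, "xyz": [-6.9, -40.6, -1], "angular": [0, 0, 0.1]}, {"fingers": 1, "xyz": [-6.9, -40.6, -1], "angular": [0, 0, 0.1]}, {"fingers": 1, "xyz": [-6.9, -40.6, -1], "angular": [0, 0, 0.1]}])

```text
clock: 19.48
position: [0.3902, 0.3635, 0.2294]
ee_rot: [3.138, -0.111, -0.0]
force: [0.7, -0.2, -4.1]
width: 0.561
```

```bash
python3 go.py .3894 .3648 .068 -.07; python3 - <<'E'
from h import *
im,c=grab("wrist"); cv2.imwrite("pics/w7.png",im[:,:,::-1])
E
```

```text
pos [0.3902 0.3635 0.2294] yaw -0.071 F [ 0.71 -0.22 -4.06] t 19.48 w 0.561
xyz [-0.08, -0.14, 16.14] ang [0.001, 0.0, -0.001] rows>= 3.0
```

View pics/w7.png

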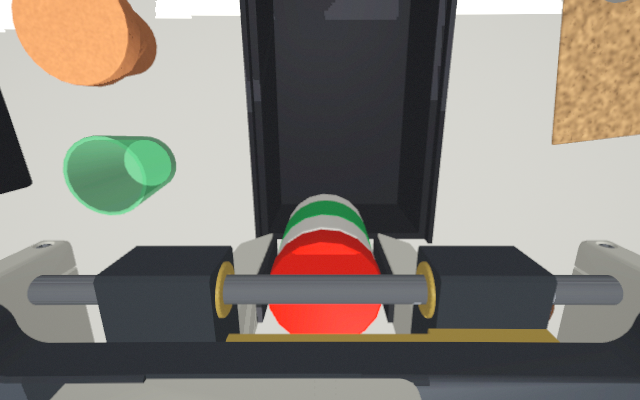

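The jar is above the front of the open, empty propagator. The rim sides at x≈250 and 438 px bracket it. Lowering.

Request:
jog_arm(moves=[{"fingers": 1, "xyz": [-0.1, -0.1, 5], "angular": [0, 0, 0]}, {"fingers": 1, "xyz": [-0.1, -0.1, 9], "angular": [0, 0, 0]}, {"fingers": 1, "xyz": [-0.1, -0.1, 12], "angular": [0, 0, 0]}, {"fingers": 1, "xyz": [-0.1, -0.1, 14.5], "angular": [0, 0, 0]}, {"fingers": 1, "xyz": [-0.1, -0.1, 15.7], "angular": [0, 0, 0]}, {"fingers": 1, "xyz": [-0.1, -0.1, 16.1], "angular": [0, 0, 0]}, {"fingers": 1, "xyz": [-0.1, -0.1, 16.3], "angular": [0, 0, 0]}, {"fingers": 1, "xyz": [-0.1, -0.1, 16.3], "angular": [0, 0, 0]}, {"fingers": 1, "xyz": [-0.1, -0.1, 16.3], "angular": [0, 0, 0]}])

```text
clock: 20.65
position: [0.3893, 0.3658, 0.0673]
ee_rot: [-3.139, 0.11, -0.001]
force: [-0.1, 0.7, -3.6]
width: 0.563
```

```bash
python3 go.py;python3 wt.py
```

```text
pos [0.3893 0.3658 0.0673] yaw -0.07 F [-0.05  0.75 -3.57] t 20.65 w 0.563
mean F [ 0.21 -0.25 -3.34]
```

Request:
jog_arm(moves=[{"fingers": 1, "xyz": [0, 0.1, 0.1], "angular": [0, 0, 0]}, {"fingers": 1, "xyz": [0, 0.1, 0.2], "angular": [0, 0, 0]}, {"fingers": 1, "xyz": [0, 0.1, 0.2], "angular": [0, 0, 0]}, {"fingers": -0.25, "xyz": [0, 0.1, 0.2], "angular": [0, 0, 0]}, {"fingers": -0.25, "xyz": [0, 0.1, 0.2], "angular": [0, 0, 0]}, {"fingers": -0.25, "xyz": [0, 0.1, 0.2], "angular": [0, 0, 0]}, {"fingers": -0.25, "xyz": [0, 0.1, -2], "angular": [0, 0, 0]}, {"fingers": -0.25, "xyz": [0, 0.1, -5], "angular": [0, 0, 0]}, {"fingers": -0.25, "xyz": [0, 0.1, -10], "angular": [0, 0, 0]}, {"fingers": -0.5, "xyz": [0, 0.1, -15], "angular": [0, 0, 0]}, {"fingers": -0.5, "xyz": [0, 0.1, -15], "angular": [0, 0, 0]}])

```text
clock: 22.22
position: [0.3904, 0.3664, 0.2205]
ee_rot: [-3.134, 0.11, -0.008]
force: [0.7, -0.1, -1.2]
width: 0.739
```

```bash
python3 go.py .5705 .060 .22 0.03; python3 - <<'E'
from h import *
im,c=grab("wrist")
print([(ce.round(),a,plane(c,[ce],.086)[0].round(3)) for ce,a,l in blobs(mask(im,'red'),100)])
E
```

```text
pos [0.3904 0.3664 0.2205] yaw -0.07 F [ 0.68 -0.09 -1.17] t 22.23 w 0.739
xyz [20.12, 29.3, -0.02] ang [-0.005, -0.005, -0.1] rows>= 6.0
[(array([327., 199.]), np.int32(2561), array([0.387, 0.367, 0.086]))]
```

Placed and standing at (.387,.367). Next is the jar at (.571,.060).

Request:
jog_arm(moves=[{"fingers": -0.5, "xyz": [20.1, 29.3, 0], "angular": [0, 0, -0.1]}, {"fingers": -0.5, "xyz": [20.1, 29.3, 0], "angular": [0, 0, -0.1]}, {"fingers": -0.5, "xyz": [20.1, 29.3, 0], "angular": [0, 0, -0.1]}, {"fingers": -0.5, "xyz": [20.1, 29.3, 0], "angular": [0, 0, -0.1]}, {"fingers": -0.5, "xyz": [20.1, 29.3, 0], "angular": [0, 0, -0.1]}, {"fingers": -0.5, "xyz": [20.1, 29.3, 0], "angular": [0, 0, -0.1]}, {"fingers": -0.5, "xyz": [20.1, 29.3, 0], "angular": [0, 0, -0.1]}, {"fingers": -0.5, "xyz": [20.1, 29.3, 0], "angular": [0, 0, -0.1]}, {"fingers": -0.5, "xyz": [20.1, 29.3, 0], "angular": [0, 0, -0.1]}])

```text
clock: 23.4
position: [0.568, 0.0598, 0.2161]
ee_rot: [-3.141, -0.05, 0.002]
force: [0.2, -0.6, -0.1]
width: 0.751
```

```bash
python3 jars.py; python3 go.py .5705 .060 .064 0.03
```

```text
wrist [353.  15.] 1848 [0.7117 0.0449]
wrist [442.  73.] 3581 [ 0.6725 -0.0282]
wrist [326. 192.] 2530 [0.5715 0.0611]
top [328. 176.] 104 [ 0.6735 -0.0303]
pos [0.5683 0.0595 0.2166] yaw 0.032 F [-0.01 -0.05 -0.33] t 23.5 w 0.75
xyz [0.23, -0.04, 15.26] ang [-0.0, 0.0, 0.002] rows>= 3.0
```

Request:
jog_arm(moves=[{"fingers": -0.5, "xyz": [0.2, -0.1, 5], "angular": [0, 0, 0]}, {"fingers": -0.5, "xyz": [0.2, -0.1, 10], "angular": [0, 0, 0]}, {"fingers": -0.5, "xyz": [0.2, -0.1, 14], "angular": [0, 0, 0]}, {"fingers": -0.5, "xyz": [0.2, -0.1, 15.3], "angular": [0, 0, 0]}, {"fingers": -0.5, "xyz": [0.2, -0.1, 15.3], "angular": [0, 0, 0]}, {"fingers": 1, "xyz": [0.2, -0.1, 15.3], "angular": [0, 0, 0]}, {"fingers": 1, "xyz": [0.2, -0.1, 15.3], "angular": [0, 0, 0]}, {"fingers": 1, "xyz": [0.2, -0.1, 15.3], "angular": [0, 0, 0]}, {"fingers": 1, "xyz": [0, 0, 12], "angular": [0, 0, 0]}, {"fingers": 1, "xyz": [0, 0, 6], "angular": [0, 0, 0]}, {"fingers": 1, "xyz": [0, 0, 0], "angular": [0, 0, 0]}, {"fingers": 1, "xyz": [0, 0, 0], "angular": [0, 0, 0]}], grip_force=35)

```text
clock: 25.0
position: [0.5717, 0.0589, 0.2223]
ee_rot: [-3.14, -0.046, -0.015]
force: [-0.2, -0.4, -0.6]
width: 0.564
```

Request:
jog_arm(moves=[{"fingers": 1, "xyz": [0, 0, 0], "angular": [0, 0, 0]}, {"fingers": 1, "xyz": [0, 0, 0], "angular": [0, 0, 0]}, {"fingers": 1, "xyz": [0, 0, 0], "angular": [0, 0, 0]}])

```text
clock: 25.38
position: [0.5682, 0.0581, 0.2154]
ee_rot: [3.141, 0.047, -0.004]
force: [0.7, -0.7, -0.3]
width: 0.562
```

```bash
python3 wt.py; python3 go.py .4275 -.349 .31 .178 .4299 .3279 .23 -.07
```

```text
mean F [ 0.   -0.2   0.15]
pos [0.5687 0.0582 0.2162] yaw 0.03 F [ 0.37 -0.    0.59] t 25.57 w 0.562
xyz [-15.33, 40.28, -9.36] ang [0.0, 0.001, -0.148] rows>= 8.0
xyz [-13.07, -27.37, -1.37] ang [0.0, 0.001, 0.1] rows>= 5.0
```

About 0 to −0.6 N, noisy but far from 3.3 N, with the width showing the jar is held: empty. Reject it.

Request:
jog_arm(moves=[{"fingers": 1, "xyz": [0, 0, -6], "angular": [0, 0, 0]}, {"fingers": 1, "xyz": [0, 0, -9.4], "angular": [0, 0, 0]}, {"fingers": 1, "xyz": [-15.3, 40.3, -9.4], "angular": [0, 0, -0.148]}, {"fingers": 1, "xyz": [-15.3, 40.3, -9.4], "angular": [0, 0, -0.148]}, {"fingers": 1, "xyz": [-15.3, 40.3, -9.4], "angular": [0, 0, -0.148]}, {"fingers": 1, "xyz": [-15.3, 40.3, -9.4], "angular": [0, 0, -0.148]}, {"fingers": 1, "xyz": [-15.3, 40.3, -9.4], "angular": [0, 0, -0.148]}, {"fingers": 1, "xyz": [-15.3, 40.3, -9.4], "angular": [0, 0, -0.148]}, {"fingers": 1, "xyz": [-15.3, 40.3, -9.4], "angular": [0, 0, -0.148]}, {"fingers": 1, "xyz": [-15.3, 40.3, -9.4], "angular": [0, 0, -0.148]}, {"fingers": 1, "xyz": [-15.3, 40.3, -9.4], "angular": [0, 0, -0.148]}, {"fingers": 1, "xyz": [-15.3, 40.3, -9.4], "angular": [0, 0, -0.148]}])

```text
clock: 27.08
position: [0.4288, -0.3476, 0.3107]
ee_rot: [-3.128, -0.283, -0.001]
force: [-1.2, 0.1, -0.0]
width: 0.562
```

```bash
python3 go.py .4275 -.349 .20 .178
```

```text
pos [ 0.4288 -0.3476  0.3107] yaw 0.18 F [-1.2   0.14 -0.03] t 27.07 w 0.562
xyz [-0.16, 0.12, 11.07] ang [-0.001, -0.0, 0.002] rows>= 2.0
```

Request:
jog_arm(moves=[{"fingers": 1, "xyz": [-0.1, 0.1, 4], "angular": [0, 0, 0]}, {"fingers": 1, "xyz": [-0.1, 0.1, 5.5], "angular": [0, 0, 0]}, {"fingers": 1, "xyz": [-0.1, 0.1, 7], "angular": [0, 0, 0]}, {"fingers": 1, "xyz": [-0.1, 0.1, 8.5], "angular": [0, 0, 0]}, {"fingers": 1, "xyz": [-0.1, 0.1, 9.5], "angular": [0, 0, 0]}, {"fingers": 1, "xyz": [-0.1, 0.1, 10.5], "angular": [0, 0, 0]}, {"fingers": 1, "xyz": [-0.1, 0.1, 11.5], "angular": [0, 0, 0]}, {"fingers": 1, "xyz": [-0.1, 0.1, 12.5], "angular": [0, 0, 0]}, {"fingers": 1, "xyz": [-0.1, 0.1, 13.5], "angular": [0, 0, 0]}, {"fingers": 1, "xyz": [-0.1, 0.1, 14.3], "angular": [0, 0, 0]}, {"fingers": 1, "xyz": [-0.1, 0.1, 14.8], "angular": [0, 0, 0]}, {"fingers": 1, "xyz": [-0.1, 0.1, 14.8], "angular": [0, 0, 0]}], grip_force=35)

```text
clock: 28.58
position: [0.4269, -0.3501, 0.1622]
ee_rot: [-3.129, -0.279, 0.001]
force: [1.8, 0.9, -1.2]
width: 0.563
```

```bash
python3 go.py
```

```text
pos [ 0.4269 -0.3501  0.1622] yaw 0.178 F [ 1.81  0.94 -1.23] t 28.57 w 0.563
```

Same pose and forces as the first time. I'll release, then check by mask.

Request:
jog_arm(moves=[{"fingers": -0.7, "xyz": [0, 0, 0], "angular": [0, 0, 0]}, {"fingers": -0.7, "xyz": [0, 0, 0], "angular": [0, 0, 0]}, {"fingers": -0.7, "xyz": [0, 0, 0], "angular": [0, 0, 0]}, {"fingers": -0.7, "xyz": [0, 0, 0], "angular": [0, 0, 0]}, {"fingers": -0.7, "xyz": [0, 0, 0], "angular": [0, 0, 0]}, {"fingers": -0.7, "xyz": [0, 0, 0], "angular": [0, 0, 0]}, {"fingers": -0.7, "xyz": [0, 0, 0], "angular": [0, 0, 0]}, {"fingers": -0.7, "xyz": [0, 0, 0], "angular": [0, 0, 0]}])

```text
clock: 29.58
position: [0.4271, -0.3503, 0.1627]
ee_rot: [-3.129, -0.279, 0.0]
force: [1.7, 1.6, 2.3]
width: 0.852
```

```bash
python3 go.py .673 -.029 .22 .03;  python3 - <<'E'
from h import *
im,c=grab("wrist"); cv2.imwrite("pics/w8.png",im[:,:,::-1]); print([(ce.round(),a) for ce,a,l in blobs(mask(im,'red'),100)],[(ce.round(),a) for ce,a,l in blobs(mask(im,'green'),100)], np.abs(im.astype(int)-cv2.imread("pics/w6.png")[:,:,::-1]).mean())
E
```

```text
pos [ 0.4271 -0.3503  0.1627] yaw 0.178 F [1.73 1.61 2.33] t 29.57 w 0.852
xyz [29.89, -27.28, -5.73] ang [-0.0, 0.0, 0.148] rows>= 7.0
[] [] 3.0845794270833333
```

Request:
jog_arm(moves=[{"fingers": -0.7, "xyz": [0, 0, -4], "angular": [0, 0, 0]}, {"fingers": -0.7, "xyz": [0, 0, -9], "angular": [0, 0, 0]}, {"fingers": -0.5, "xyz": [0, 0, -12], "angular": [0, 0, 0]}, {"fingers": -0.5, "xyz": [0, 0, -12], "angular": [0, 0, 0]}, {"fingers": -0.5, "xyz": [29.9, -27.3, -10], "angular": [0, 0, 0.148]}, {"fingers": -0.5, "xyz": [29.9, -27.3, -10], "angular": [0, 0, 0.148]}, {"fingers": -0.5, "xyz": [29.9, -27.3, -10], "angular": [0, 0, 0.148]}, {"fingers": -0.5, "xyz": [29.9, -27.3, -10], "angular": [0, 0, 0.148]}, {"fingers": -0.5, "xyz": [29.9, -27.3, -8], "angular": [0, 0, 0.148]}, {"fingers": -0.5, "xyz": [29.9, -27.3, -8], "angular": [0, 0, 0.148]}, {"fingers": -0.5, "xyz": [29.9, -27.3, -8], "angular": [0, 0, 0.148]}, {"fingers": -0.5, "xyz": [29.9, -27.3, -8], "angular": [0, 0, 0.148]}])

```text
clock: 31.12
position: [0.673, -0.0256, 0.2398]
ee_rot: [-3.14, -0.054, 0.006]
force: [-0.7, -1.4, -0.5]
width: 0.753
```

```bash
python3 jars.py; python3 go.py .673 -.029 .064 0.03;python3 - <<'E'
from h import *
im,c=grab("wrist"); cv2.imwrite("pics/w9.png",im[:,:,::-1])
E
```

```text
wrist [253. 130.] 2511 [0.7265 0.0437]
wrist [331. 187.] 2151 [ 0.6744 -0.0296]
pos [ 0.6723 -0.0298  0.2413] yaw 0.029 F [-0.72 -0.75  0.13] t 31.23 w 0.752
xyz [0.11, -0.1, 17.73] ang [0.001, 0.003, -0.001] rows>= 3.0
```

View pics/w9.png

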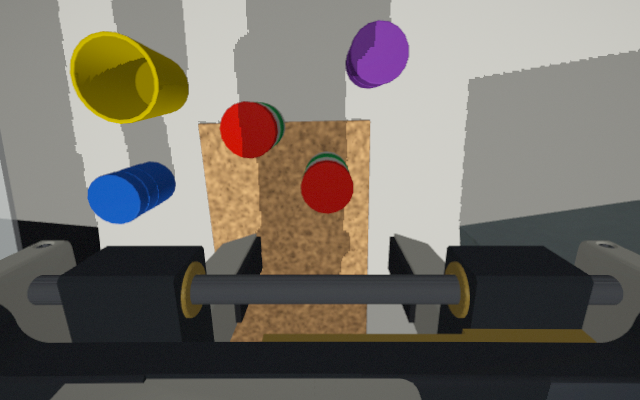

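Both remaining jars stand: one at (327,187) px, and the knocked one at (249,130) px near the mat's far edge, world (.727,.044). I'll take the one underneath.

Request:
jog_arm(moves=[{"fingers": -0.5, "xyz": [0.2, 0, 6], "angular": [0, 0, 0]}, {"fingers": -0.5, "xyz": [0.2, 0, 11], "angular": [0, 0, 0]}, {"fingers": -0.5, "xyz": [0.2, 0, 16], "angular": [0, 0, 0]}, {"fingers": -0.5, "xyz": [0.2, 0, 17.7], "angular": [0, 0, 0]}, {"fingers": -0.5, "xyz": [0.2, 0, 17.7], "angular": [0, 0, 0]}, {"fingers": 1, "xyz": [0.2, 0, 17.7], "angular": [0, 0, 0]}, {"fingers": 1, "xyz": [0.2, 0, 17.7], "angular": [0, 0, 0]}, {"fingers": 1, "xyz": [0.2, 0, 17.7], "angular": [0, 0, 0]}, {"fingers": 1, "xyz": [0, 0, 14], "angular": [0, 0, 0]}, {"fingers": 1, "xyz": [0, 0, 8], "angular": [0, 0, 0]}, {"fingers": 1, "xyz": [0, 0, 2], "angular": [0, 0, 0]}, {"fingers": 1, "xyz": [0, 0, 2], "angular": [0, 0, 0]}], grip_force=35)

```text
clock: 32.78
position: [0.6762, -0.0284, 0.2295]
ee_rot: [-3.141, -0.047, -0.017]
force: [0.7, -0.7, -1.2]
width: 0.561
```

Request:
jog_arm(moves=[{"fingers": 1, "xyz": [0, 0, 0], "angular": [0, 0, 0]}, {"fingers": 1, "xyz": [0, 0, 0], "angular": [0, 0, 0]}, {"fingers": 1, "xyz": [0, 0, 0], "angular": [0, 0, 0]}])

```text
clock: 33.15
position: [0.6724, -0.0288, 0.2212]
ee_rot: [3.141, 0.047, -0.004]
force: [-0.8, 0.2, -0.6]
width: 0.56
```

```bash
python3 wt.py; python3 go.py .4275 -.349 .31 .178 .4299 .3279 .24 -.07
```

```text
mean F [ 0.34 -0.23 -0.7 ]
pos [ 0.673  -0.0288  0.2222] yaw 0.03 F [-0.1  -0.17  0.15] t 33.35 w 0.561
xyz [-25.5, 31.28, -8.76] ang [-0.0, 0.001, -0.148] rows>= 7.0
xyz [-23.24, -36.37, -1.76] ang [0.0, 0.001, 0.1] rows>= 7.0
```

0.7 N: empty. Reject it.

Request:
jog_arm(moves=[{"fingers": 1, "xyz": [0, 0, -6], "angular": [0, 0, 0]}, {"fingers": 1, "xyz": [0, 0, -8.8], "angular": [0, 0, 0]}, {"fingers": 1, "xyz": [-25.5, 31.2, -8.8], "angular": [0, 0, -0.148]}, {"fingers": 1, "xyz": [-25.5, 31.2, -8.8], "angular": [0, 0, -0.148]}, {"fingers": 1, "xyz": [-25.5, 31.2, -8.8], "angular": [0, 0, -0.148]}, {"fingers": 1, "xyz": [-25.5, 31.2, -8.8], "angular": [0, 0, -0.148]}, {"fingers": 1, "xyz": [-25.5, 31.2, -8.8], "angular": [0, 0, -0.148]}, {"fingers": 1, "xyz": [-25.5, 31.2, -8.8], "angular": [0, 0, -0.148]}, {"fingers": 1, "xyz": [-25.5, 31.2, -8.8], "angular": [0, 0, -0.148]}, {"fingers": 1, "xyz": [-25.5, 31.2, -8.8], "angular": [0, 0, -0.148]}, {"fingers": 1, "xyz": [-25.5, 31.2, -8.8], "angular": [0, 0, -0.148]}, {"fingers": 1, "xyz": [-25.5, 31.2, -8.8], "angular": [0, 0, -0.148]}])

```text
clock: 34.85
position: [0.4285, -0.3469, 0.3107]
ee_rot: [-3.128, -0.283, -0.0]
force: [-0.0, 0.4, -1.5]
width: 0.557
```

```bash
python3 go.py .427 -.350 .162 .178
```

```text
pos [ 0.4285 -0.3469  0.3107] yaw 0.18 F [-0.03  0.36 -1.5 ] t 34.85 w 0.557
xyz [-0.21, 0.28, 14.87] ang [-0.0, -0.0, 0.002] rows>= 3.0
```

Request:
jog_arm(moves=[{"fingers": 1, "xyz": [-0.1, 0.2, 4], "angular": [0, 0, 0]}, {"fingers": 1, "xyz": [-0.1, 0.2, 5.5], "angular": [0, 0, 0]}, {"fingers": 1, "xyz": [-0.1, 0.2, 7], "angular": [0, 0, 0]}, {"fingers": 1, "xyz": [-0.1, 0.2, 8.5], "angular": [0, 0, 0]}, {"fingers": 1, "xyz": [-0.1, 0.2, 9.5], "angular": [0, 0, 0]}, {"fingers": 1, "xyz": [-0.1, 0.2, 10.5], "angular": [0, 0, 0]}, {"fingers": 1, "xyz": [-0.1, 0.2, 11.5], "angular": [0, 0, 0]}, {"fingers": 1, "xyz": [-0.1, 0.2, 12.5], "angular": [0, 0, 0]}, {"fingers": 1, "xyz": [-0.1, 0.2, 13.5], "angular": [0, 0, 0]}, {"fingers": 1, "xyz": [-0.1, 0.2, 14.3], "angular": [0, 0, 0]}, {"fingers": 1, "xyz": [-0.1, 0.2, 14.8], "angular": [0, 0, 0]}, {"fingers": 1, "xyz": [-0.1, 0.2, 14.8], "angular": [0, 0, 0]}], grip_force=35)

```text
clock: 36.35
position: [0.4267, -0.3501, 0.1622]
ee_rot: [-3.129, -0.279, 0.001]
force: [2.3, 0.7, -1.4]
width: 0.561
```

```bash
python3 go.py
```

```text
pos [ 0.4267 -0.3501  0.1622] yaw 0.178 F [ 2.28  0.74 -1.37] t 36.35 w 0.561
```

Request:
jog_arm(moves=[{"fingers": -0.7, "xyz": [0, 0, 0], "angular": [0, 0, 0]}, {"fingers": -0.7, "xyz": [0, 0, 0], "angular": [0, 0, 0]}, {"fingers": -0.7, "xyz": [0, 0, 0], "angular": [0, 0, 0]}, {"fingers": -0.7, "xyz": [0, 0, 0], "angular": [0, 0, 0]}, {"fingers": -0.7, "xyz": [0, 0, 0], "angular": [0, 0, 0]}, {"fingers": -0.7, "xyz": [0, 0, 0], "angular": [0, 0, 0]}, {"fingers": -0.7, "xyz": [0, 0, 0], "angular": [0, 0, 0]}, {"fingers": -0.7, "xyz": [0, 0, 0], "angular": [0, 0, 0]}])

```text
clock: 37.35
position: [0.4269, -0.3504, 0.1627]
ee_rot: [3.129, 0.279, 0.0]
force: [2.0, 1.4, 1.8]
width: 0.85
```

```bash
python3 go.py .7265 .044 .24 .03;  python3 - <<'E'
from h import *
im,c=grab("wrist"); cv2.imwrite("pics/w10.png",im[:,:,::-1]); print([(ce.round(),a) for ce,a,l in blobs(mask(im,'red'),100)],[(ce.round(),a) for ce,a,l in blobs(mask(im,'green'),100)], np.abs(im.astype(int)-cv2.imread("pics/w6.png")[:,:,::-1]).mean())
E
```

```text
pos [ 0.4269 -0.3504  0.1627] yaw 0.178 F [2.   1.37 1.84] t 37.35 w 0.85
xyz [36.46, -33.52, -7.73] ang [0.0, -0.0, 0.148] rows>= 9.0
[(array([199., 199.]), np.int32(774))] [] 3.57893359375
```

A red patch shows at (199,199), so I'll look before withdrawing.

View pics/w10.png

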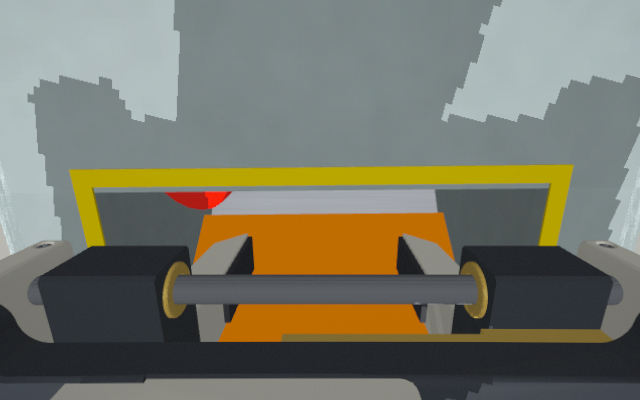

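The jar lies inside the box beyond the slot. Its lid is about 0.2 m from the camera, so z≈0.1, and the flap is free. I'll withdraw and go to the last jar.

Request:
jog_arm(moves=[{"fingers": -0.7, "xyz": [0, 0, -4], "angular": [0, 0, 0]}, {"fingers": -0.7, "xyz": [0, 0, -9], "angular": [0, 0, 0]}, {"fingers": -0.5, "xyz": [0, 0, -12], "angular": [0, 0, 0]}, {"fingers": -0.5, "xyz": [0, 0, -12], "angular": [0, 0, 0]}, {"fingers": -0.5, "xyz": [36.5, -33.5, -10], "angular": [0, 0, 0.148]}, {"fingers": -0.5, "xyz": [36.5, -33.5, -10], "angular": [0, 0, 0.148]}, {"fingers": -0.5, "xyz": [36.5, -33.5, -10], "angular": [0, 0, 0.148]}, {"fingers": -0.5, "xyz": [36.5, -33.5, -10], "angular": [0, 0, 0.148]}, {"fingers": -0.5, "xyz": [36.5, -33.5, -8], "angular": [0, 0, 0.148]}, {"fingers": -0.5, "xyz": [36.5, -33.5, -8], "angular": [0, 0, 0.148]}, {"fingers": -0.5, "xyz": [36.5, -33.5, -8], "angular": [0, 0, 0.148]}, {"fingers": -0.5, "xyz": [36.5, -33.5, -8], "angular": [0, 0, 0.148]}])

```text
clock: 38.9
position: [0.7272, 0.0449, 0.2406]
ee_rot: [3.14, 0.046, -0.004]
force: [1.3, -0.8, -0.2]
width: 0.745
```

```bash
python3 jars.py; python3 go.py .7265 .044 .064 0.03
```

```text
wrist [327. 189.] 2139 [0.7273 0.0449]
pos [0.7273 0.0523 0.2383] yaw 0.038 F [ 0.58  0.39 -0.11] t 39.0 w 0.75
xyz [-0.03, 0.9, 17.42] ang [-0.004, 0.005, 0.008] rows>= 3.0
```

Request:
jog_arm(moves=[{"fingers": -0.5, "xyz": [0, 0, 0], "angular": [0, 0, 0]}, {"fingers": -0.5, "xyz": [0, 0, 0], "angular": [0, 0, 0]}, {"fingers": -0.5, "xyz": [0, 0, 0], "angular": [0, 0, 0]}])

```text
clock: 39.38
position: [0.7266, 0.0421, 0.2431]
ee_rot: [3.141, 0.043, 0.0]
force: [-0.3, -0.5, 0.5]
width: 0.751
```

```bash
python3 jars.py; python3 go.py .7265 .0445 .064 0.03
```

```text
wrist [324. 188.] 2096 [0.7272 0.0448]
pos [0.7267 0.0427 0.2432] yaw 0.028 F [ 0.04  0.4  -0.82] t 39.48 w 0.75
xyz [-0.03, -0.18, 17.92] ang [0.0, -0.001, -0.002] rows>= 3.0
```

Request:
jog_arm(moves=[{"fingers": -0.5, "xyz": [0, -0.2, 6], "angular": [0, 0, 0]}, {"fingers": -0.5, "xyz": [0, -0.2, 11], "angular": [0, 0, 0]}, {"fingers": -0.5, "xyz": [0, -0.2, 16], "angular": [0, 0, 0]}, {"fingers": -0.5, "xyz": [0, -0.2, 17.9], "angular": [0, 0, 0]}, {"fingers": -0.5, "xyz": [0, -0.2, 17.9], "angular": [0, 0, 0]}, {"fingers": 1, "xyz": [0, -0.2, 17.9], "angular": [0, 0, 0]}, {"fingers": 1, "xyz": [0, -0.2, 17.9], "angular": [0, 0, 0]}, {"fingers": 1, "xyz": [0, -0.2, 17.9], "angular": [0, 0, 0]}, {"fingers": 1, "xyz": [0, 0, 14], "angular": [0, 0, 0]}, {"fingers": 1, "xyz": [0, 0, 8], "angular": [0, 0, 0]}, {"fingers": 1, "xyz": [0, 0, 2], "angular": [0, 0, 0]}, {"fingers": 1, "xyz": [0, 0, 2], "angular": [0, 0, 0]}], grip_force=35)

```text
clock: 40.98
position: [0.7298, 0.0447, 0.2298]
ee_rot: [-3.139, -0.047, -0.017]
force: [1.0, -0.0, -3.4]
width: 0.565
```

Request:
jog_arm(moves=[{"fingers": 1, "xyz": [0, 0, 0], "angular": [0, 0, 0]}, {"fingers": 1, "xyz": [0, 0, 0], "angular": [0, 0, 0]}, {"fingers": 1, "xyz": [0, 0, 0], "angular": [0, 0, 0]}])

```text
clock: 41.35
position: [0.7261, 0.0438, 0.2208]
ee_rot: [3.141, 0.047, -0.005]
force: [0.4, 1.0, -3.4]
width: 0.562
```

```bash
python3 wt.py; python3 go.py .4275 -.349 .31 .178 .4490 .3336 .24 -.07
```

```text
mean F [-0.27  0.17 -3.73]
pos [0.7268 0.0439 0.2222] yaw 0.03 F [-0.5 -0.7 -4.6] t 41.55 w 0.561
xyz [-31.09, 38.38, -8.76] ang [0.0, 0.001, -0.148] rows>= 9.0
xyz [-26.9, -29.79, -1.77] ang [0.0, 0.001, 0.1] rows>= 7.0
```

3.7 N: full. It goes to the propagator (prop ≈ −5, 0 mm).

```bash
python3 go.py .467 .342 .25 -.07
```

```text
pos [0.7268 0.0439 0.2222] yaw 0.03 F [-0.5 -0.7 -4.6] t 41.55 w 0.561
xyz [-25.08, -30.57, -2.77] ang [0.0, 0.001, 0.1] rows>= 7.0
```

Request:
jog_arm(moves=[{"fingers": 1, "xyz": [-4, -4, -2.8], "angular": [0, 0, 0.02]}, {"fingers": 1, "xyz": [-8, -9, -2.8], "angular": [0, 0, 0.03]}, {"fingers": 1, "xyz": [-12, -14, -2.8], "angular": [0, 0, 0.05]}, {"fingers": 1, "xyz": [-16, -18.5, -2.8], "angular": [0, 0, 0.07]}, {"fingers": 1, "xyz": [-20, -23, -2.8], "angular": [0, 0, 0.1]}, {"fingers": 1, "xyz": [-23, -27.5, -2.8], "angular": [0, 0, 0.1]}, {"fingers": 1, "xyz": [-25, -30, -2.8], "angular": [0, 0, 0.1]}, {"fingers": 1, "xyz": [-25.1, -30.6, -2.8], "angular": [0, 0, 0.1]}, {"fingers": 1, "xyz": [-25.1, -30.6, -2.8], "angular": [0, 0, 0.1]}, {"fingers": 1, "xyz": [-25.1, -30.6, -2.8], "angular": [0, 0, 0.1]}])

```text
clock: 42.8
position: [0.468, 0.341, 0.2506]
ee_rot: [3.139, -0.114, 0.001]
force: [-0.2, 0.3, -3.9]
width: 0.562
```

```bash
python3 go.py .467 .342 .068 -.07
```

```text
pos [0.468  0.341  0.2506] yaw -0.072 F [-0.15  0.33 -3.9 ] t 42.8 w 0.562
xyz [-0.11, -0.11, 18.26] ang [0.001, -0.0, -0.002] rows>= 3.0
```

Request:
jog_arm(moves=[{"fingers": 1, "xyz": [-0.1, -0.1, 5], "angular": [0, 0, 0]}, {"fingers": 1, "xyz": [-0.1, -0.1, 9], "angular": [0, 0, 0]}, {"fingers": 1, "xyz": [-0.1, -0.1, 13], "angular": [0, 0, 0]}, {"fingers": 1, "xyz": [-0.1, -0.1, 16], "angular": [0, 0, 0]}, {"fingers": 1, "xyz": [-0.1, -0.1, 17.6], "angular": [0, 0, 0]}, {"fingers": 1, "xyz": [-0.1, -0.1, 18.2], "angular": [0, 0, 0]}, {"fingers": 1, "xyz": [-0.1, -0.1, 18.5], "angular": [0, 0, 0]}, {"fingers": 1, "xyz": [-0.1, -0.1, 18.5], "angular": [0, 0, 0]}, {"fingers": 1, "xyz": [-0.1, -0.1, 18.5], "angular": [0, 0, 0]}])

```text
clock: 43.92
position: [0.4666, 0.3427, 0.0681]
ee_rot: [3.139, -0.112, 0.002]
force: [-5.2, -5.8, 12.7]
width: 0.563
```

```bash
python3 go.py;python3 wt.py
```

```text
pos [0.4666 0.3427 0.0681] yaw -0.071 F [-5.17 -5.77 12.72] t 43.92 w 0.563
mean F [-4.89 -6.02 12.95]
```

The floor presses back with 13 N, so the jar sits a few mm lower in the grip than the first. I'll ease up until the force is near zero before opening.

Request:
jog_arm(moves=[{"fingers": 1, "xyz": [0, 0, -0.2], "angular": [0, 0, 0]}, {"fingers": 1, "xyz": [0, 0, -0.25], "angular": [0, 0, 0]}, {"fingers": 1, "xyz": [0, 0, -0.25], "angular": [0, 0, 0]}, {"fingers": 1, "xyz": [0, 0, -0.25], "angular": [0, 0, 0]}])

```text
clock: 44.62
position: [0.466, 0.3434, 0.0681]
ee_rot: [-3.14, 0.11, 0.0]
force: [-0.4, 0.6, -1.6]
width: 0.562
```

```bash
python3 wt.py;python3 - <<'E'
from h import *
im,c=grab("wrist"); cv2.imwrite("pics/w11.png",im[:,:,::-1])
E
```

```text
mean F [ 0.09  0.29 -2.92]
```

View pics/w11.png

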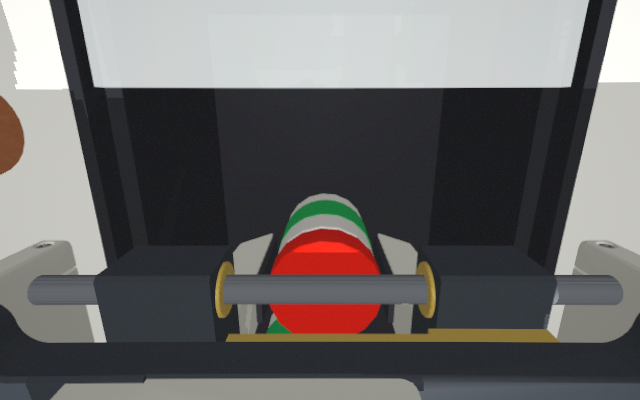

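The held jar looks upright, with the second jar's band at (278,330) behind it. −2.9 N means it is hanging just off the floor. I'll lower 1 mm, release, lift and check both.

Request:
jog_arm(moves=[{"fingers": 1, "xyz": [0, 0, 0.1], "angular": [0, 0, 0]}, {"fingers": 1, "xyz": [0, 0, 0.1], "angular": [0, 0, 0]}, {"fingers": -0.4, "xyz": [0, 0, 0.1], "angular": [0, 0, 0]}, {"fingers": -0.4, "xyz": [0, 0, 0.1], "angular": [0, 0, 0]}, {"fingers": -0.4, "xyz": [0, 0, 0.1], "angular": [0, 0, 0]}, {"fingers": -0.4, "xyz": [0, 0, -2], "angular": [0, 0, 0]}, {"fingers": -0.4, "xyz": [0, 0, -5], "angular": [0, 0, 0]}, {"fingers": -0.4, "xyz": [0, 0, -10], "angular": [0, 0, 0]}, {"fingers": -0.4, "xyz": [-5, 0, -16], "angular": [0, 0, 0]}, {"fingers": -0.4, "xyz": [-10, 0, -22], "angular": [0, 0, 0]}, {"fingers": -0.4, "xyz": [-10, 0, -22], "angular": [0, 0, 0]}, {"fingers": -0.4, "xyz": [-10, 0, -22], "angular": [0, 0, 0]}])

```text
clock: 46.38
position: [0.3655, 0.3517, 0.2904]
ee_rot: [-3.137, 0.106, -0.004]
force: [0.1, -0.3, 0.7]
width: 0.7
```

```bash
python3 go.py;python3 - <<'E'
from h import *
im,c=grab("wrist"); cv2.imwrite("pics/w12.png",im[:,:,::-1])
print([(ce.round(),a,plane(c,[ce],.086)[0].round(3)) for ce,a,l in blobs(mask(im,'red'),100)])
for ce,a,l in blobs(mask(im,'green'),300): print(ce.round(),a,plane(c,[ce],.135)[0].round(4))
E
```

```text
pos [0.3655 0.3517 0.2904] yaw -0.068 F [ 0.13 -0.27  0.66] t 46.38 w 0.7
[(array([327.,  85.]), np.int32(2133), array([0.463, 0.345, 0.086])), (array([312., 161.]), np.int32(1771), array([0.387, 0.367, 0.086]))]
[157. 134.] 1301 [0.4285 0.5036 0.135 ]
```

View pics/w12.png

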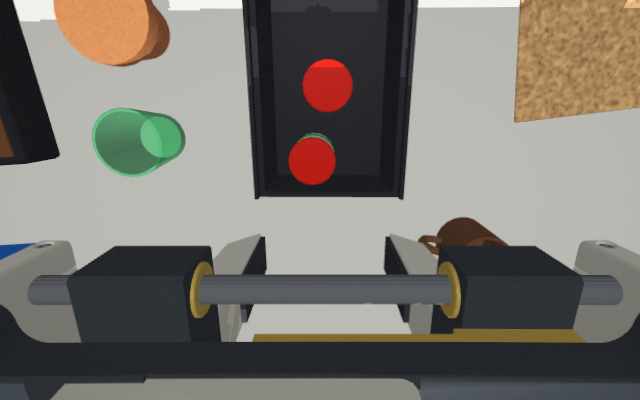

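Both full jars stand upright at (.463,.345) and (.387,.367), inside the walls. Now to close the cover from the tab's far side.

```bash
python3 go.py .63 .331 .24 -.07 .63 .331 .141 -.07
```

```text
pos [0.3663 0.3507 0.2888] yaw -0.069 F [-0.1  -0.32 -0.65] t 46.42 w 0.701
xyz [26.43, 0.14, 4.92] ang [-0.001, -0.002, 0.001] rows>= 5.0
xyz [26.42, 0.15, 14.82] ang [-0.001, -0.002, 0.001] rows>= 5.0
```

Request:
jog_arm(moves=[{"fingers": 1, "xyz": [26.4, 0.1, 4.5], "angular": [0, 0, 0]}, {"fingers": 1, "xyz": [26.4, 0.1, 4.5], "angular": [0, 0, 0]}, {"fingers": 1, "xyz": [26.4, 0.1, 4.5], "angular": [0, 0, 0]}, {"fingers": 1, "xyz": [26.4, 0.1, 4.5], "angular": [0, 0, 0]}, {"fingers": 1, "xyz": [26.4, 0.1, 4.5], "angular": [0, 0, 0]}, {"fingers": 1, "xyz": [26.4, 0.1, 4.5], "angular": [0, 0, 0]}, {"fingers": 1, "xyz": [26.4, 0.1, 4.5], "angular": [0, 0, 0]}, {"fingers": 1, "xyz": [26.4, 0.1, 4.5], "angular": [0, 0, 0]}])

```text
clock: 47.42
position: [0.6285, 0.3314, 0.2435]
ee_rot: [-3.139, 0.108, 0.0]
force: [0.7, -0.7, -0.6]
width: 0.006
```

```bash
python3 go.py .63 .331 .141 -.07;python3 - <<'E'
from h import *
im,c=grab("wrist")
for ce,a,l in blobs(mask(im,'green'),200): print(ce.round(),a,plane(c,[ce],.135)[0].round(4))
im,c=grab("scene")
for ce,a,l in blobs(mask(im,'green'),60): print('s',ce.round(),a,plane(c,[ce],.13)[0].round(4))
E
```

```text
pos [0.6285 0.3314 0.2435] yaw -0.069 F [ 0.74 -0.65 -0.58] t 47.42 w 0.006
xyz [0.15, 0.04, 10.25] ang [-0.0, 0.0, 0.001] rows>= 2.0
[165. 325.] 728 [0.5225 0.4883 0.135 ]
s [413. 214.] 172 [0.5794 0.3321 0.13  ]
```

Request:
jog_arm(moves=[{"fingers": 1, "xyz": [0, 0, 5], "angular": [0, 0, 0]}, {"fingers": 1, "xyz": [0, 0, 9], "angular": [0, 0, 0]}, {"fingers": 1, "xyz": [0, 0, 10.3], "angular": [0, 0, 0]}, {"fingers": 1, "xyz": [0, 0, 10.3], "angular": [0, 0, 0]}])

```text
clock: 48.02
position: [0.6293, 0.331, 0.1404]
ee_rot: [3.139, -0.11, -0.001]
force: [0.1, 0.2, 1.1]
width: 0.003
```

Request:
jog_arm(moves=[{"fingers": 1, "xyz": [-2, 0, 0], "angular": [0, 0, 0]}, {"fingers": 1, "xyz": [-4, 0, 0], "angular": [0, 0, 0]}, {"fingers": 1, "xyz": [-6, 0, 0], "angular": [0, 0, 0]}, {"fingers": 1, "xyz": [-8, 0, 0], "angular": [0, 0, 0]}, {"fingers": 1, "xyz": [-10, 0, 0], "angular": [0, 0, 0]}, {"fingers": 1, "xyz": [-12, 0, 0], "angular": [0, 0, 0]}, {"fingers": 1, "xyz": [-14, 0, 0], "angular": [0, 0, 0]}, {"fingers": 1, "xyz": [-16, 0, 0], "angular": [0, 0, 0]}, {"fingers": 1, "xyz": [-18, 0, 0], "angular": [0, 0, 0]}, {"fingers": 1, "xyz": [-19, 0, 0], "angular": [0, 0, 0]}, {"fingers": 1, "xyz": [-20, 0, 0], "angular": [0, 0, 0]}, {"fingers": 1, "xyz": [-20, 0, 0], "angular": [0, 0, 0]}])

```text
clock: 49.52
position: [0.4292, 0.3451, 0.1403]
ee_rot: [3.14, -0.109, -0.001]
force: [0.0, 0.3, 1.5]
width: 0.003
```

Request:
jog_arm(moves=[{"fingers": 1, "xyz": [-0.3, 0, 0], "angular": [0, 0, 0]}, {"fingers": 1, "xyz": [-0.6, 0, 0], "angular": [0, 0, 0]}, {"fingers": 1, "xyz": [-0.8, 0, 0], "angular": [0, 0, 0]}, {"fingers": 1, "xyz": [-0.8, 0, 0], "angular": [0, 0, 0]}])

```text
clock: 50.02
position: [0.4218, 0.3453, 0.1401]
ee_rot: [3.139, -0.11, -0.001]
force: [-0.6, -0.9, 0.3]
width: 0.002
```

```bash
python3 go.py; python3 wt.py
```

```text
pos [0.4218 0.3453 0.1401] yaw -0.07 F [-0.56 -0.88  0.31] t 50.02 w 0.002
mean F [-0.05  0.31 -0.13]
```

Request:
jog_arm(moves=[{"fingers": 1, "xyz": [-0.3, 0, 0], "angular": [0, 0, 0]}, {"fingers": 1, "xyz": [-0.6, 0, 0], "angular": [0, 0, 0]}, {"fingers": 1, "xyz": [-0.6, 0, 0], "angular": [0, 0, 0]}])

```text
clock: 50.6
position: [0.4155, 0.3459, 0.1402]
ee_rot: [3.14, -0.11, -0.001]
force: [0.4, 0.2, -0.5]
width: -0.0
```

```bash
python3 go.py; python3 wt.py; python3 - <<'E'
from h import *
im,c=grab("scene")
for ce,a,l in blobs(mask(im,'green'),60): print('s',ce.round(1),a,plane(c,[ce],.12)[0].round(4))
im,c=grab("wrist")
for ce,a,l in blobs(mask(im,'green'),200): print(ce.round(),a,plane(c,[ce],.145)[0].round(4))
E
```

```text
pos [0.4155 0.3459 0.1402] yaw -0.07 F [ 0.36  0.24 -0.54] t 50.6 w -0.0
mean F [ 0.06  0.11 -0.08]
[ 65. 210.] 4859 [0.456  0.4619 0.145 ]
```

Request:
jog_arm(moves=[{"fingers": 1, "xyz": [-0.2, 0, 0], "angular": [0, 0, 0]}, {"fingers": 1, "xyz": [-0.4, 0, 0], "angular": [0, 0, 0]}, {"fingers": 1, "xyz": [-0.5, 0, 0], "angular": [0, 0, 0]}])

```text
clock: 51.28
position: [0.411, 0.3462, 0.1402]
ee_rot: [3.14, -0.11, 0.0]
force: [0.9, -0.6, -1.2]
width: 0.006
```

Request:
jog_arm(moves=[{"fingers": 1, "xyz": [-0.15, 0, 0], "angular": [0, 0, 0]}, {"fingers": 1, "xyz": [-0.3, 0, 0], "angular": [0, 0, 0]}])

```text
clock: 51.52
position: [0.408, 0.3464, 0.1402]
ee_rot: [3.14, -0.111, 0.0]
force: [1.4, -0.1, -0.6]
width: 0.005
```

```bash
python3 go.py; python3 wt.py
```

```text
pos [0.408  0.3464 0.1402] yaw -0.07 F [ 1.44 -0.1  -0.61] t 51.52 w 0.005
mean F [ 0.44 -0.59 -0.42]
```

Request:
jog_arm(moves=[{"fingers": 1, "xyz": [-0.15, 0, 0], "angular": [0, 0, 0]}, {"fingers": 1, "xyz": [-0.3, 0, 0], "angular": [0, 0, 0]}])

```text
clock: 51.98
position: [0.4051, 0.3467, 0.1402]
ee_rot: [-3.14, 0.11, -0.0]
force: [2.1, -1.3, -0.6]
width: 0.005
```

Request:
jog_arm(moves=[{"fingers": 1, "xyz": [-0.15, 0, 0], "angular": [0, 0, 0]}, {"fingers": 1, "xyz": [-0.3, 0, 0], "angular": [0, 0, 0]}])

```text
clock: 52.22
position: [0.402, 0.3469, 0.1402]
ee_rot: [3.14, -0.11, 0.0]
force: [1.9, 0.2, -0.8]
width: 0.006
```

```bash
python3 go.py; python3 wt.py
```

```text
pos [0.402  0.3469 0.1402] yaw -0.07 F [ 1.95  0.18 -0.84] t 52.23 w 0.006
mean F [ 0.21  0.14 -0.27]
```

Still sliding with about 1.5–2 N of drag. I'll back off and compare the tab with its original picture from the same pose.

```bash
python3 go.py .4303 .3297 .3296 -.085
```

```text
pos [0.4018 0.3469 0.1402] yaw -0.07 F [-0.38  0.55  0.89] t 52.42 w 0.008
xyz [2.96, 1.52, -18.94] ang [0.0, 0.0, 0.015] rows>= 4.0
```

Request:
jog_arm(moves=[{"fingers": 1, "xyz": [1.5, 0, 0], "angular": [0, 0, 0]}, {"fingers": 1, "xyz": [2, 0, -6], "angular": [0, 0, 0]}, {"fingers": 1, "xyz": [3, 1.5, -12], "angular": [0, 0, 0.015]}, {"fingers": 1, "xyz": [3, 1.5, -18.9], "angular": [0, 0, 0.015]}, {"fingers": 1, "xyz": [3, 1.5, -18.9], "angular": [0, 0, 0.015]}, {"fingers": 1, "xyz": [3, 1.5, -18.9], "angular": [0, 0, 0.015]}, {"fingers": 1, "xyz": [3, 1.5, -18.9], "angular": [0, 0, 0.015]}])

```text
clock: 53.3
position: [0.4307, 0.3292, 0.3274]
ee_rot: [3.137, -0.134, -0.003]
force: [-0.7, -0.4, -0.6]
width: 0.003
```

```bash
python3 go.py;python3 - <<'E'
from h import *
im,c=grab("wrist"); cv2.imwrite("pics/w13.png",im[:,:,::-1])
for ce,a,l in blobs(mask(im,'green'),200): print(ce.round(1),a,plane(c,[ce],.135)[0].round(4))
im,c=grab("scene")
for ce,a,l in blobs(mask(im,'green'),60): print('s',ce.round(1),a,plane(c,[ce],.12)[0].round(4))
E
```

```text
pos [0.4307 0.3292 0.3274] yaw -0.085 F [-0.66 -0.36 -0.59] t 53.3 w 0.003
[154.  183.7] 1707 [0.4432 0.5134 0.135 ]
[312.4 219.2] 1142 [0.388  0.3484 0.135 ]
s [420.2 175.9] 115 [0.3785 0.3476 0.12  ]
```

View pics/w13.png

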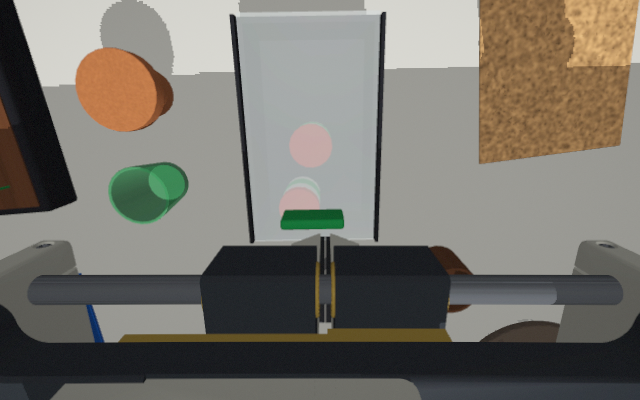

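The tab is now 17 mm nearer than at the start, so the cover had begun slightly open. The jars show at (311,145) and (300,205) through the cover. There was still no end-stop force, so I'll push again until the stop is felt.

```bash
python3 go.py .417 .3459 .140 -.07
```

```text
pos [0.4306 0.3293 0.3276] yaw -0.085 F [0.01 0.04 0.64] t 53.4 w 0.005
xyz [-1.45, -1.58, 18.76] ang [0.002, 0.002, -0.015] rows>= 4.0
```

Request:
jog_arm(moves=[{"fingers": 1, "xyz": [-1.4, -1.6, 6], "angular": [0, 0, -0.015]}, {"fingers": 1, "xyz": [-1.4, -1.6, 12], "angular": [0, 0, -0.015]}, {"fingers": 1, "xyz": [-1.4, -1.6, 17], "angular": [0, 0, -0.015]}, {"fingers": 1, "xyz": [-1.4, -1.6, 18.7], "angular": [0, 0, -0.015]}, {"fingers": 1, "xyz": [-1.4, -1.6, 18.7], "angular": [0, 0, -0.015]}, {"fingers": 1, "xyz": [-2.4, -1.6, 18.7], "angular": [0, 0, -0.015]}, {"fingers": 1, "xyz": [-2.9, -1.6, 18.7], "angular": [0, 0, -0.015]}, {"fingers": 1, "xyz": [-3.2, -1.6, 18.7], "angular": [0, 0, -0.015]}])

```text
clock: 54.4
position: [0.4005, 0.349, 0.1432]
ee_rot: [-3.138, 0.11, -0.003]
force: [1.2, 0.3, 0.5]
width: 0.004
```

Request:
jog_arm(moves=[{"fingers": 1, "xyz": [-0.15, 0, 0], "angular": [0, 0, 0]}, {"fingers": 1, "xyz": [-0.3, 0, 0], "angular": [0, 0, 0]}])

```text
clock: 54.65
position: [0.3997, 0.349, 0.1432]
ee_rot: [-3.138, 0.112, -0.006]
force: [10.3, 0.2, 0.0]
width: 0.005
```

Request:
jog_arm(moves=[{"fingers": 1, "xyz": [-0.15, 0, 0], "angular": [0, 0, 0]}, {"fingers": 1, "xyz": [-0.3, 0, 0], "angular": [0, 0, 0]}])

```text
clock: 54.9
position: [0.3996, 0.349, 0.1432]
ee_rot: [-3.136, 0.115, -0.012]
force: [20.8, 0.9, -7.8]
width: 0.004
```

A firm stop at x≈0.3997 (10, then 21 N), so the cover is fully closed. I'll back away and do the final check.

Request:
jog_arm(moves=[{"fingers": 1, "xyz": [1, 0, 0], "angular": [0, 0, 0]}, {"fingers": 1, "xyz": [2.5, 0, 0], "angular": [0, 0, 0]}, {"fingers": 1, "xyz": [2.5, 0, -6], "angular": [0, 0, 0]}, {"fingers": 1, "xyz": [2.5, 0, -12], "angular": [0, 0, 0]}, {"fingers": 1, "xyz": [2.5, 25, -18], "angular": [0, 0, 0]}, {"fingers": 1, "xyz": [2.5, 25, -18], "angular": [0, 0, 0]}, {"fingers": 1, "xyz": [2.5, 25, -18], "angular": [0, 0, 0]}, {"fingers": 1, "xyz": [2.5, 25, -18], "angular": [0, 0, 0]}, {"fingers": 1, "xyz": [2.5, 25, -18], "angular": [0, 0, 0]}, {"fingers": 1, "xyz": [2.5, 25, -18], "angular": [0, 0, 0]}, {"fingers": 1, "xyz": [2.5, 25, -18], "angular": [0, 0, 0]}])

```text
clock: 56.28
position: [0.4017, 0.0991, 0.3218]
ee_rot: [-3.14, 0.107, 0.001]
force: [-0.1, 0.7, -0.2]
width: 0.005
```

```bash
python3 go.py;python3 - <<'E'
from h import *
im,c=grab("scene"); a=cv2.imread("pics/scene0.png")[:,:,::-1]
cv2.imwrite("pics/s2.png",cv2.resize(im[90:290,160:560],None,fx=2,fy=2)[:,:,::-1])
for ce,ar,l in blobs(mask(im,'green'),60): print('s',ce.round(1),ar,plane(c,[ce],.12)[0].round(4))
im,c=grab("top"); cv2.imwrite("pics/t3.png",cv2.resize(im[130:290,150:490],None,fx=2.3,fy=2.3)[:,:,::-1])
for ce,ar,l in blobs(mask(im,'orange'),200): print('flap',ce,ar)
for ce,ar,l in blobs(mask(im,'green'),20): print('t',ce.round(1),ar,plane(c,[ce],.12)[0].round(4))
E
```

```text
pos [0.4017 0.0991 0.3218] yaw -0.068 F [-0.14  0.71 -0.19] t 56.27 w 0.005
s [420.2 175.5] 115 [0.3763 0.3473 0.12  ]
flap [413.56756757 232.66766767] 999
t [ 11.3 198.4] 104 [0.6007 1.3331 0.12  ]
t [  2.9 219.4] 74 [0.5103 1.3646 0.12  ]
t [192.9 241.9] 41 [0.4076 0.5185 0.12  ]
t [234.4 247.5] 36 [0.3831 0.3495 0.12  ]
```

View pics/t3.png

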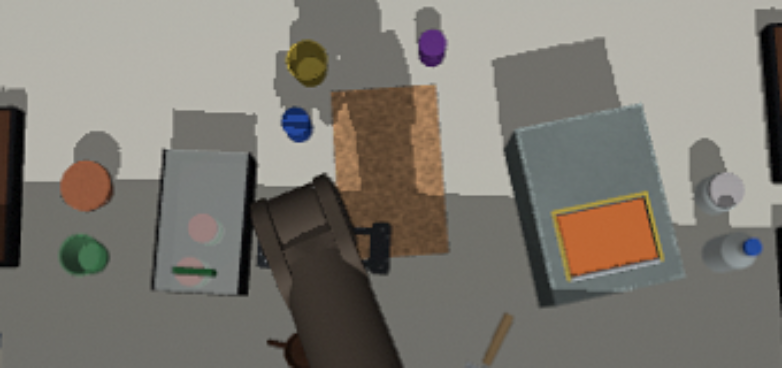

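The mat is empty, two jars stand under the closed cover, and the flap is shut with the same area and centre as at the start. The bystanders look unmoved. Handing in.

```bash
python3 -c "
from cell import job; print(job.sign_off())"
```

```text
the job is handed in; nothing more can be done
None
```

I sorted all five jars and handed the job in at about 56 s of the 210 s allowed; no verdict came back. Two were full (about 3.7 N each) and now stand in the propagator. Three were empty (0 to 0.7 N, noisy) and were dropped through the flap, which the fingers held open each time. The cover is shut against its end stop.

- **Last pictures:** the mat is empty and both full jars are visible under the closed cover. The flap is level, with the same pixel position and area as at the start. The bystanders look unmoved by eye; I did not measure them.
- **Knocked jar:** one jar, a full one, was knocked about 5 cm aside during the run, so I measured it again before gripping it. When I set it down it pressed on the floor with about 13 N. I eased off before letting go, and it looked upright afterwards.
- **Cover start position:** the cover was about 17–20 mm open at the start, not fully closed. My first guess of where it closes was therefore short, and a second push found the end stop at 10 to 21 N.
- **Not checked directly:** I did not measure how the empty jars came to rest inside the box. After the third drop one jar's lid was visible through the open slot, at a height of roughly 0.1 m and clear of the flap.

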